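# Put the till desk things back on their matching mats

### The job

Put back the hand stamp, the ink pad, the small dark tape roll and the coin roll that lie among the four little wooden mats, each flat on the mat that bears its own dark silhouette: centred on the silhouette and lined up with it, the stamp standing upright on its foot, the ink pad and tape roll right side up and the coin roll lying between the four little ridges of its mat. Leave the red stapler and the calculator beside them where they are.

Things in the scene. Friction and masses are not known exactly. Their poses are not given: they have to be found in the camera images.
- stamp: wooden hand stamp standing upright, 72 high: rectangular foot 26 (x) x 44 (y) x 16 high, above it a round turned handle up to 24 thick, on the centre line, from 16 to 72 above the underside. Loose, about 70 g. Origin: centre of the underside of the foot; x along the foot's short side, y along its long side, z up.
- ink_pad: flat closed dark blue-grey stamp pad tin, 56 (x) x 69 (y) x 13 high; the lid does not open. Loose, about 60 g. Origin: centre of its underside; x along the short side, y along the long side, z up. Take it across the 56 mm side.
- tape_roll: small dark roll of tape lying flat, about 53 outside diameter, 19 high. Loose, about 50 g; its middle is not a usable hole. Origin: centre of its underside, z up.
- coin_roll_center (a point): paper-wrapped cylindrical coin roll lying on its side on the counter, 64 long (y), 26 thick, loose, about 160 g, it can roll. This point is the middle of the roll, 13 above what it lies on; y is its long axis, which is level; x and z may be turned about y.
- stamp_mat: light wooden mat 42 (x) x 60 (y) x 4 thick with a dark rectangle 26 x 44 on top, the place of the hand stamp. It is fixed to the counter. Origin: centre of its underside; x along its short side, y along its long side, z up.
- ink_mat: light wooden mat 70 (x) x 82 (y) x 4 thick with a dark rectangle 56 x 69 on top, the place of the ink pad. It is fixed to the counter. Origin: centre of its underside; x along its short side, y along its long side, z up.
- tape_mat: round light wooden mat, 68 diameter, 4 thick, with a dark disc of 52 on top, the place of the tape roll. It is fixed to the counter. Origin: centre of its underside, z up.
- coin_mat: light wooden mat 56 (x) x 76 (y) x 4 thick with a dark strip 26 x 64 on top, the place of the coin roll, and four small wooden ridges near its corners that keep the roll from rolling off: each 6 (x) x 12 (y), top 10 above the counter, centred at x = +-24, y = +-30, so 42 free between them in x, and 48 free in y between the two of one long side for the fingers. It is fixed to the counter. Origin: centre of its underside; x along its short side, y along its long side, z up.
- stapler: red and black desk stapler, 39 x 153 x 55 high, a bystander to be left alone. Loose. Origin: centre of its underside, y along its length, z up.
- calculator: grey pocket calculator lying flat, 118 (x) x 68 (y) x 15 high, a bystander to be left alone. Loose. Origin: centre of its underside, z up.
There are look-alikes about, which are no part of the job. Of the things that look like the coin_mat, the larger one is meant. Of the things that look like the part that bears coin_roll_center, the larger one is meant.

How it is judged:
By the outcome, as a careful person would: the job done as asked, in the order asked, and still so for the second after the job is handed in, with the robot touching nothing.
It also fails if it takes over 90 s, if anything falls off the work surface, if the arm or the gripper's body presses on something with over 40 N, if the wrist force passes 120 N, or if a joint passes its speed limit or range.

### The arm

A 6-joint arm with a two-finger parallel gripper is mounted at the origin on a cart in front of the work surface, level with it; the furniture and walls round the work are solid. World frame = base frame: x ahead of the robot, y to its left, z up, the work surface at z = 0. Lengths are in m, angles in rad, forces in N, time in s.
With the tool pointing down it reaches from about 0.275 to 0.85 m from the base axis. Payload 19 kg.
Tool frame: the origin (TCP) lies at the very end of the fingers, on their centre line; the grasp point (between the pads) lies 19 mm behind it; z points along the fingers, y is the direction in which the jaws open and shut (so a half turn about z gives the same grasp; the last joint's range is limited). The gripper opens to 85 mm and grips with 20 to 120 N. Pads are 22 mm wide; open, the fingers measure 114 mm over their backs; the gripper's body (76 mm by 85 mm) begins 54 mm behind the grasp point. The pads swing forward as they close: fully open they stand 13 mm farther back than shut.
Start: joints at [1.133, 0.15, 1.437, -0, 1.554, -0.134], TCP at [0.172, 0.549, 0.231] pointing down, gripper open.
Joint ranges: [-2.8, 2.8], [-0.68, 2.1], [0.12, 2.68], [-1.39, 4.53], [0.16, 2.79], [-2.81, 2.81]. Speed limits (rad/s): [1.89, 1.89, 2.22, 3.01, 3.01, 3.01].

### API

Orientations are given as a rotation vector (axis times angle).
In Python, from station import sensors, optics, job gives the robot as it stands. The module is installed in compiled form; this text tells all that it offers.
- The arm moves only by the tool servo_tool, never from a script. Its argument "deltas" is text: rows parted by semicolons, each of 4 numbers parted by spaces: the shift along the tool's x, y, z in mm, then the turn about the tool's z in degrees. In form: tx ty tz yaw; .... A call has 1 to 8 rows; each row is the pose to reach, as a shift and turn from the pose measured when the call began, along the tool's axes at that moment; what a row does not reach only later rows make up. A row lasts 1/10 s, in which the tool goes at most 50 mm and 8.59 degrees, less where a joint would pass 70% of its speed; a pose out of reach is approached as far as the arm can. A call with a gripper value outside its range is refused whole. "jaw" is the gripper's target within -1 to 1 (shut at 1, half-way at 0, fully open at -1), set as the call begins (left out, the last holds). The fingers move at their own pace and stop on an object; the grip force is fixed at half the most. Time passes only in rows, so rows that repeat a pose let the fingers close. It gives the time, the measured TCP pose, the force and the opening at its end, in the units of the state.
- sensors.read_state(): the state, without advancing time (a new reading comes with each control period).
- optics.snapshot(name): name is "side" or "top" or "wrist"; returns the picture (480x640x3 uint8, red, green, blue); there is no depth.
- optics.camera_params(name): a dict with "K" (3x3 intrinsics, pixels), "cam_to_world" (4x4, takes a point from camera to world coordinates); the wrist camera has in their place "T_tool_cam" (4x4, takes a point from camera to tool coordinates, whose origin is the TCP and whose axes are the flange's). Camera axes: x right, y down, z forward; pixel columns grow to the right and rows downward; lengths in m; the calibration is good to about 2 mm. A picture is of the moment at which its call begins: read the wrist's pose just before it. camera_params takes no time and is no camera call.
- job.close_job(): hands the job in, once; it reports no verdict.
The state is a dict: "time_s": time; "joints": joint angles; "joint_velocities": joint speeds; "tau": joint torques, N m; "position": TCP position; "tcp_rot": TCP orientation; "ft_force": force on the tool from outside, world axes, zero at the start; "torque": the same for the moment, N m; "grip_width": finger opening in m.
Only numpy, scipy, OpenCV 4.12 (cv2) and the standard library are available. Lean on these libraries where they do the work, as an engineer would, in place of code of your own. Each camera call takes 0.05 s, during which the arm holds its last target.

## Working session

There is one attempt and no reset: what is moved stays moved. The work goes in short steps, Python scripts to look and compute and a tool call to move; the robot and the scene stay as the last step left them, time stands still between calls to the robot, and variables do not carry over. Pictures are saved under pics/ and viewed, and the job is handed in when it is done.

Besides the shell and the picture viewer there is one more tool, called after "Request:" as name(argument=value, ...) on one line, values as JSON. servo_tool: Moves the arm, as the interface text tells. Its arguments: {"type":"object","properties":{"deltas":{"type":"string"},"jaw":{"type":"number"}},"required":["deltas"]}

```bash
mkdir -p pics; ls; python3 - <<'E'
from station import sensors, optics
import cv2
print(sensors.read_state())
for n in ("top","side","wrist"):
    p=optics.camera_params(n); print(n,{k:__import__('numpy').round(v,4).tolist() for k,v in p.items()})
    cv2.imwrite(f"pics/{n}0.png",optics.snapshot(n)[:,:,::-1])
E
```

```text
pics
{'time_s': 0.0, 'joints': array([ 1.13299937e+00,  1.50973012e-01,  1.43801412e+00, -2.35053302e-05,
        1.55377805e+00, -1.33998973e-01]), 'joint_velocities': array([ 7.78217062e-04, -1.77978725e-04, -5.90600099e-05, -1.01007992e-03,
        3.16566382e-05,  3.65927123e-04]), 'tau': array([ 1.09138570e-02, -7.13054109e+01, -5.70897961e+01,  7.96077911e-04,
        8.34817300e-03, -1.16847750e-05]), 'position': array([0.1719338 , 0.5484453 , 0.23069127]), 'tcp_rot': array([-4.75324411e-01, -3.10511385e+00,  1.77728757e-03]), 'ft_force': array([-0.37213426,  0.3808121 ,  0.18364688]), 'torque': array([-0.022492  ,  0.00899376,  0.03339137]), 'grip_width': 0.08550422309362032}
top {'K': [[490.2984, 0.0, 320.05], [0.0, 490.2984, 237.136], [0.0, 0.0, 1.0]], 'cam_to_world': [[-0.0063, -0.9832, 0.1827, 0.4003], [-0.9999, 0.004, -0.0133, 0.4181], [0.0123, -0.1827, -0.9831, 0.9384], [0.0, 0.0, 0.0, 1.0]]}
side {'K': [[519.7377, 0.0, 307.6505], [0.0, 519.7377, 238.5931], [0.0, 0.0, 1.0]], 'cam_to_world': [[0.9685, -0.1442, 0.2031, 0.3624], [-0.2486, -0.5126, 0.8219, -0.2826], [-0.0144, -0.8465, -0.5323, 0.5108], [0.0, 0.0, 0.0, 1.0]]}
wrist {'K': [[392.9654, 0.0, 317.853], [0.0, 392.9654, 244.9858], [0.0, 0.0, 1.0]], 'T_tool_cam': [[-0.0014, -0.96, -0.28, 0.0719], [1.0, -0.0019, 0.0015, 0.0001], [-0.002, -0.28, 0.96, -0.1422], [0.0, 0.0, 0.0, 1.0]]}
```

View pics/top0.png

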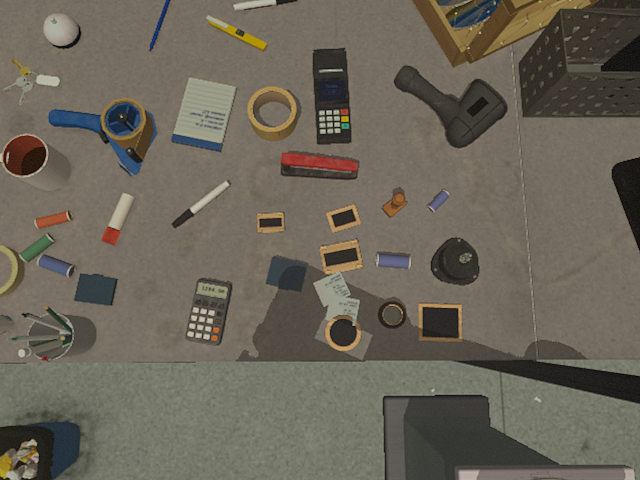

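View pics/side0.png

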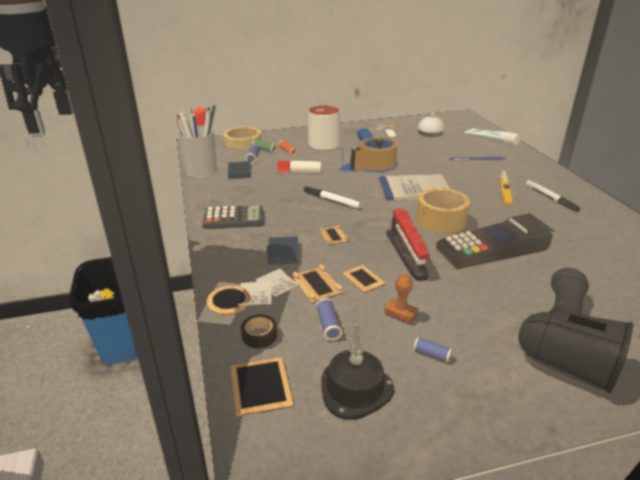

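View pics/wrist0.png

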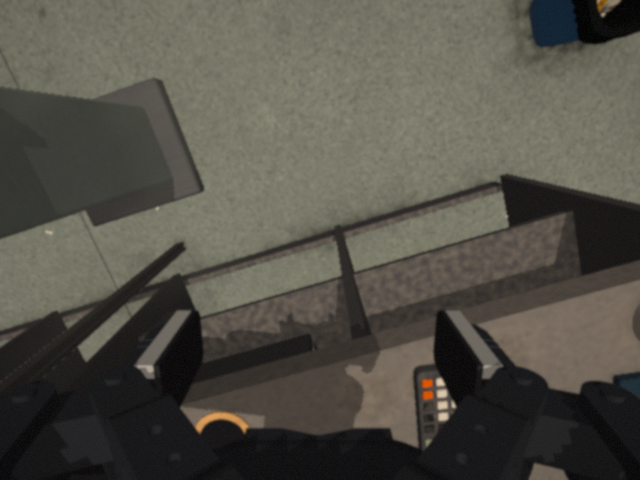

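```bash
cat > h.py <<'E'
import numpy as np, cv2
from scipy.spatial.transform import Rotation as R
from station import sensors, optics
def cam(n,st=None):
    p=optics.camera_params(n); K=np.array(p['K'])
    if n=='wrist':
        T=np.eye(4);T[:3,:3]=R.from_rotvec(st['tcp_rot']).as_matrix();T[:3,3]=st['position']
        return K,T@np.array(p['T_tool_cam'])
    return K,np.array(p['cam_to_world'])
def ray(K,T,uv,z):
    d=T[:3,:3]@np.linalg.inv(K)@np.array([uv[0],uv[1],1.]); o=T[:3,3]
    return o+d*(z-o[2])/d[2]
def proj(K,T,P):
    q=np.linalg.inv(T)@np.r_[P,1]; q=K@q[:3]; return q[:2]/q[2]
def crop(img,x0,y0,w,h,s,name):
    cv2.imwrite(name,cv2.resize(img[y0:y0+h,x0:x0+w],None,fx=s,fy=s,interpolation=cv2.INTER_CUBIC))
def rect(img,K,T,xr,yr,z,ppm,name=None):
    # orthorectified at height z; px/mm = ppm ; image up=+x, left=+y
    H=int((xr[1]-xr[0])*1000*ppm);W=int((yr[1]-yr[0])*1000*ppm)
    v,u=np.mgrid[0:H,0:W]; X=xr[1]-(v+.5)/ppm/1000; Y=yr[1]-(u+.5)/ppm/1000
    P=np.stack([X,Y,np.full_like(X,z),np.ones_like(X)],-1)@np.linalg.inv(T).T
    q=P[...,:3]@K.T; m=(q[...,:2]/q[...,2:]).astype(np.float32)
    o=cv2.remap(img,m[...,0],m[...,1],cv2.INTER_CUBIC)
    if name: cv2.imwrite(name,o)
    return o
E
python3 - <<'E'
from h import *
i=cv2.imread('pics/top0.png'); K,T=cam('top')
crop(i,250,180,240,180,3.3,'pics/c1.png')
for n,uv in dict(stamp=(394,205),ink=(286,273),ink2=(95,289),tape=(392,315),coin=(394,261),coin2=(438,200),stampmat=(343,217),sm2=(270,222),coinmat=(341,256),tapemat=(342,333),inkmat=(440,322)).items(): print(n,ray(K,T,uv,0.004).round(3),np.hypot(*ray(K,T,uv,0.004)[:2]).round(3))
E
```

```text
stamp [0.638 0.26  0.004] 0.688
ink [0.504 0.471 0.004] 0.69
ink2 [0.476 0.832 0.004] 0.958
tape [0.424 0.271 0.004] 0.503
coin [0.527 0.263 0.004] 0.589
coin2 [0.647 0.172 0.004] 0.67
stampmat [0.614 0.36  0.004] 0.712
sm2 [0.604 0.503 0.004] 0.786
coinmat [0.537 0.365 0.004] 0.649
tapemat [0.391 0.366 0.004] 0.535
inkmat [0.41  0.181 0.004] 0.448
```

View pics/c1.png

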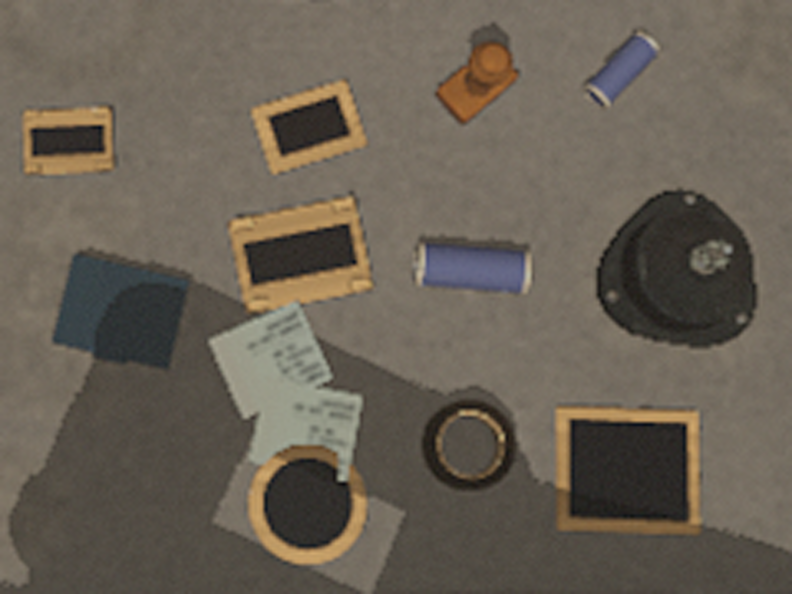

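```bash
cat >> h.py <<'E'
def wrap(a): return (a+180)%360-180
def heading(st):
    y=R.from_rotvec(st['tcp_rot']).as_matrix()[:,1]; return np.degrees(np.arctan2(y[1],y[0]))
def go(x,y,z,hd=None):
    st=sensors.read_state(); M=R.from_rotvec(st['tcp_rot']).as_matrix()
    d=M.T@(np.array([x,y,z])-st['position'])*1000
    yaw=0 if hd is None else -wrap(hd-heading(st))
    print('t',round(st['time_s'],2),'pos',st['position'].round(4),'hd',heading(st).round(2),'tilt',M[:,2].round(4),'-> deltas',d.round(1),'yaw',round(yaw,2),'F',st['ft_force'].round(1),'w',round(st['grip_width'],4))
E
python3 - <<'E'
from h import *
go(0.48,0.32,0.32,90)
E
```

```text
t 0.15 pos [0.1719 0.5485 0.2308] hd 72.59 tilt [-4.e-04 -8.e-04 -1.e+00] -> deltas [-362.3 -126.   -89.1] yaw -17.41 F [-0.4 -0.1 -0.5] w 0.0856
```

Request:
servo_tool(deltas="-362 -126 -89 -17.4; -362 -126 -89 -17.4; -362 -126 -89 -17.4; -362 -126 -89 -17.4; -362 -126 -89 -17.4; -362 -126 -89 -17.4; -362 -126 -89 -17.4; -362 -126 -89 -17.4")

```text
time_s: 0.95
position: [0.4776, 0.321, 0.3193]
tcp_rot: [-0.0, -3.141, 0.001]
ft_force: [0.8, 0.9, 0.1]
grip_width: 0.0857
```

Request:
servo_tool(deltas="0 0 0 0")

```text
time_s: 1.05
position: [0.4815, 0.3177, 0.3198]
tcp_rot: [0.008, 3.141, -0.002]
ft_force: [-0.2, 0.4, -0.4]
grip_width: 0.0852
```

```bash
python3 - <<'E'
from h import *
st=sensors.read_state(); go(0.48,0.32,0.32,90)
i=optics.snapshot('wrist')[:,:,::-1]; cv2.imwrite('pics/w1.png',i)
K,T=cam('wrist',st); np.savez('w1.npz',K=K,T=T); print(T[:3,3].round(3))
E
```

```text
t 1.05 pos [0.4815 0.3177 0.3198] hd 89.72 tilt [ 7.0e-04 -1.5e-03 -1.0e+00] -> deltas [ 1.5  2.3 -0.2] yaw -0.28 F [-0.2  0.4 -0.4] w 0.0852
[0.41  0.318 0.462]
```

View pics/w1.png

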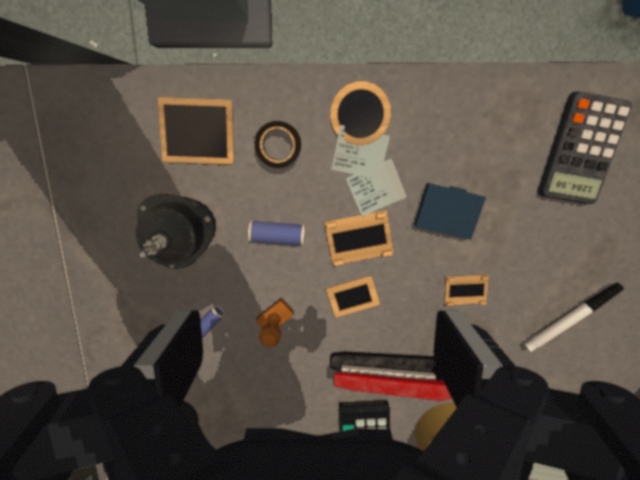

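```bash
python3 - <<'E'
from h import *
d=np.load('w1.npz'); i=cv2.imread('pics/w1.png')
rect(i,d['K'],d['T'],(.34,.69),(.12,.54),.004,1.7,'pics/r1.png')
K,T=cam('top'); i=cv2.imread('pics/top0.png')
rect(i,K,T,(.34,.69),(.12,.54),.004,1.7,'pics/r2.png')
E
```

```text
(no output)
```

View pics/r1.png

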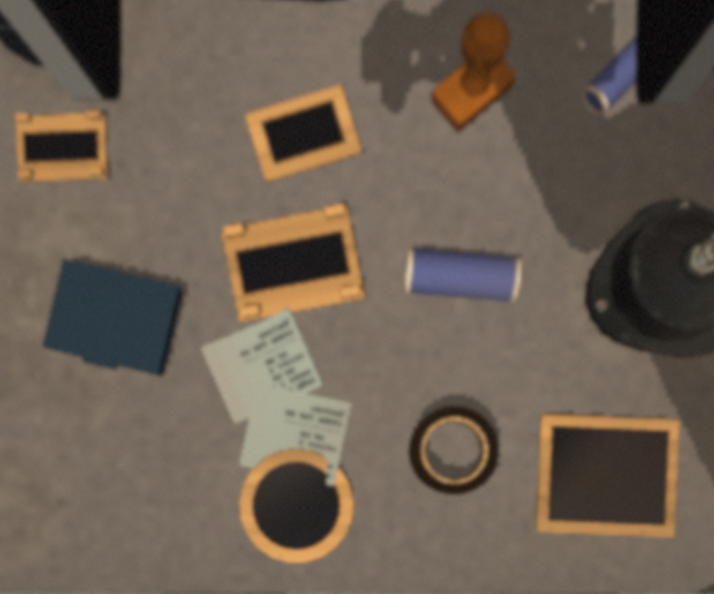

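View pics/r2.png

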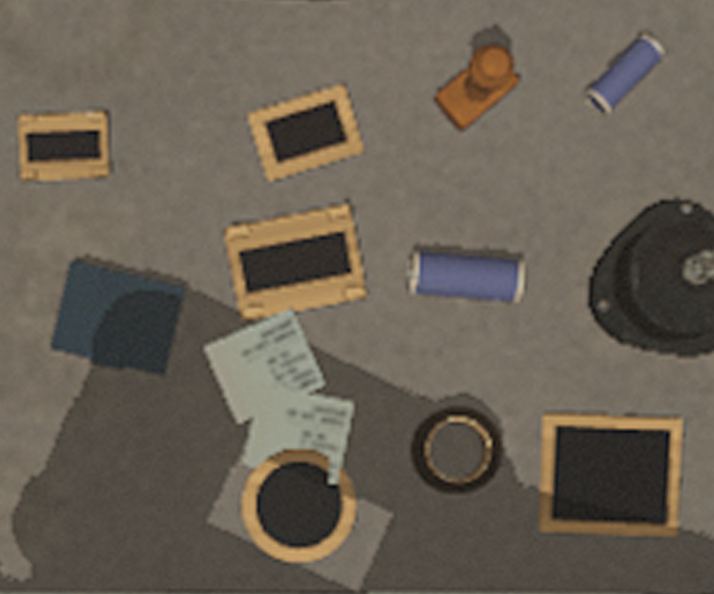

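```bash
cat > meas.py <<'E'
from h import *
def blob(i,K,T,c,half,z,fn,s=4):
    o=rect(i,K,T,(c[0]-half,c[0]+half),(c[1]-half,c[1]+half),z,s)
    m=fn(o).astype(np.uint8); m=cv2.morphologyEx(m,cv2.MORPH_OPEN,np.ones((5,5)));
    n,l,stt,ce=cv2.connectedComponentsWithStats(m)
    k=1+np.argmax(stt[1:,4]); cs,_=cv2.findContours((l==k).astype(np.uint8),0,2); c0=max(cs,key=cv2.contourArea)
    (u,v),(w,h),a=cv2.minAreaRect(c0)
    b=cv2.boxPoints(((u,v),(w,h),a)); e=[b[1]-b[0],b[2]-b[1]]; L=max(e,key=np.linalg.norm)
    # world dir of long side: dx=-dv, dy=-du
    hd=np.degrees(np.arctan2(-L[0],-L[1]))%180
    return np.array([c[0]+half-(v+.5)/s/1000,c[1]+half-(u+.5)/s/1000]),sorted([w/s,h/s]),hd,c0,o
E
python3 - <<'E'
from meas import *
d=np.load('w1.npz'); Kw,Tw=d['K'],d['T']; iw=cv2.imread('pics/w1.png')
Kt,Tt=cam('top'); it=cv2.imread('pics/top0.png')
dark=lambda o:o.max(2)<60
wood=lambda o:(o[...,2].astype(int)-o[...,0]>45)
for n,c,half in [('stampmat',(.614,.36),.035),('coinmat',(.537,.365),.05),('tapemat',(.391,.366),.045),('inkmat',(.41,.181),.055)]:
  for q,(i,K,T) in dict(w=(iw,Kw,Tw),t=(it,Kt,Tt)).items():
    for fn in (dark,wood):
      p,wh,hd,_,_=blob(i,K,T,c,half,.004,fn); print(n,q,p.round(4),np.round(wh,1),round(hd,1))
blue=lambda o:(o[...,0].astype(int)-o[...,2]>35)
navy=lambda o:(o[...,0].astype(int)-o[...,2]>10)
blk=lambda o:o.max(2)<50
for n,c,half,fn,zs in [('ink',(.504,.471),.06,navy,(.013,)),('coin',(.527,.263),.045,blue,(.013,.026)),('tape',(.424,.271),.04,blk,(.019,.0))]:
  for z in zs:
   for q,(i,K,T) in dict(w=(iw,Kw,Tw),t=(it,Kt,Tt)).items():
    p,wh,hd,_,_=blob(i,K,T,c,half,z,fn); print(n,z,q,p.round(4),np.round(wh,1),round(hd,1))
for q,(i,K,T) in dict(w=(iw,Kw,Tw),t=(it,Kt,Tt)).items():
  rect(i,K,T,(.59,.69),(.21,.31),.016,6,f'pics/st{q}.png')
E
```

```text
stampmat w [0.6123 0.3616] [22.1 40.4] 107.1
stampmat w [0.6117 0.3616] [44.6 62.1] 107.3
stampmat t [0.6126 0.36  ] [23.5 41.3] 107.4
stampmat t [0.612  0.3601] [43.2 61. ] 107.2
coinmat w [0.5354 0.3678] [22.5 60.8] 101.1
coinmat w [0.5355 0.3677] [59.6 77.6] 101.0
coinmat t [0.5357 0.3663] [23.6 61.7] 101.2
coinmat t [0.5354 0.3662] [57.2 76.9] 101.0
tapemat w [0.3922 0.3656] [47.2 47.5] 90.0
tapemat w [0.3921 0.3655] [68.  68.8] 90.0
tapemat t [0.3932 0.3642] [48.2 49.2] 0.0
tapemat t [0.3921 0.3641] [66. 68.] 90.0
inkmat w [0.4103 0.1822] [51.7 65.2] 87.4
inkmat w [0.4101 0.1824] [71.3 83.4] 87.7
inkmat t [0.4104 0.1807] [54.4 66.8] 87.6
inkmat t [0.4107 0.1809] [70.4 82.8] 87.8
ink 0.013 w [0.5005 0.4711] [53.9 68.7] 76.6
ink 0.013 t [0.5018 0.4704] [51.7 67. ] 76.6
coin 0.013 w [0.5257 0.2721] [17.1 47.9] 86.2
coin 0.013 t [0.5251 0.2397] [ 3. 10.] 171.0
coin 0.026 w [0.5223 0.2734] [16.4 46.6] 86.4
coin 0.026 t [0.523  0.2421] [ 2.8 10.5] 170.5
tape 0.019 w [0.4249 0.2745] [48.  48.2] 90.0
tape 0.019 t [0.4241 0.2741] [47.5 50.5] 90.0
tape 0.0 w [0.4256 0.2728] [50.  50.2] 90.0
tape 0.0 t [0.4246 0.2711] [48.5 51.5] 90.0
```

View pics/stw.png

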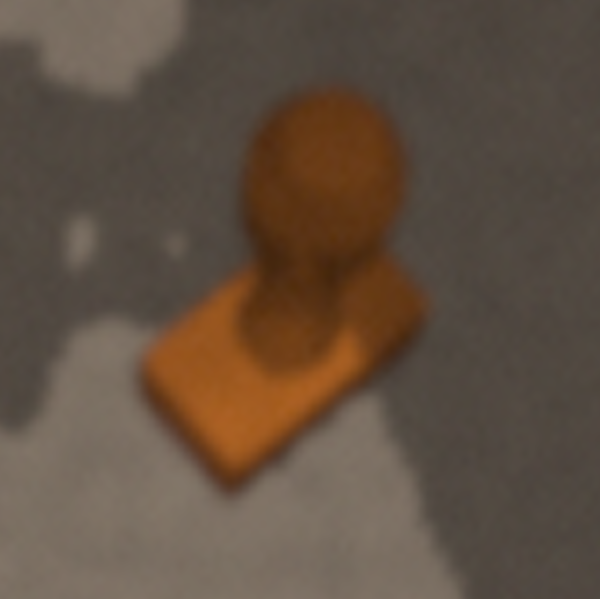

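View pics/stt.png

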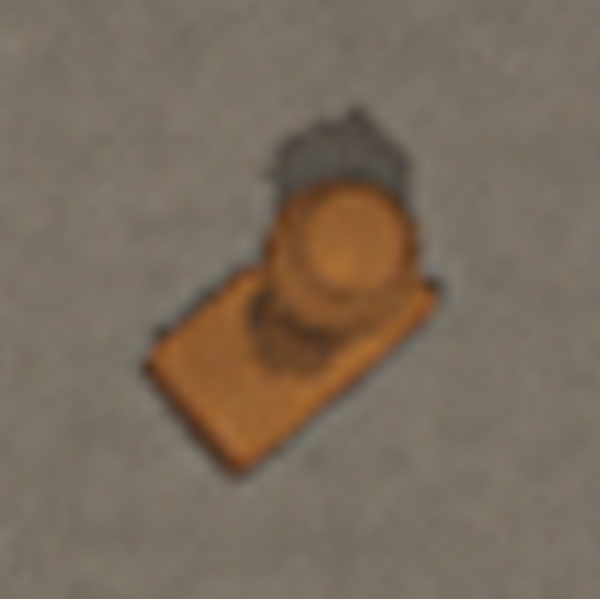

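```bash
python3 - <<'E'
from h import *
st=sensors.read_state();print(st['joint_velocities'].round(3))
go(0.48,0.32,0.32,90)
go(0.635,.262,.15,42)
E
```

```text
[ 0.062 -0.018  0.037  0.012 -0.005  0.034]
t 1.1 pos [0.4797 0.319  0.3192] hd 89.77 tilt [-5.0e-04 -1.2e-03 -1.0e+00] -> deltas [-0.3  1.  -0.8] yaw -0.23 F [-0.3  0.   0.2] w 0.0853
t 1.1 pos [0.4797 0.319  0.3192] hd 89.77 tilt [-5.0e-04 -1.2e-03 -1.0e+00] -> deltas [-155.6  -56.2  169.2] yaw 47.77 F [-0.3  0.   0.2] w 0.0853
```

Request:
servo_tool(deltas="0 1 -1 0; 0 1 -1 0; 0 1 -1 0; 0 1 -1 0; 0 1 -1 0")

```text
time_s: 1.6
position: [0.4793, 0.3205, 0.3203]
tcp_rot: [-0.005, -3.141, 0.002]
ft_force: [0.2, 0.8, -0.1]
grip_width: 0.0855
```

```bash
python3 - <<'E'
from meas import *
st=sensors.read_state();print(st['joint_velocities'].round(3)); go(.48,.32,.32,90)
iw=optics.snapshot('wrist')[:,:,::-1].copy(); go(.635,.262,.15,42); go(.635,.262,.15,42)
cv2.imwrite('pics/w2.png',iw); Kw,Tw=cam('wrist',st); np.savez('w2.npz',K=Kw,T=Tw)
wood=lambda o:(o[...,2].astype(int)-o[...,0]>45)
for n,c,half in [('stampmat',(.614,.36),.035),('coinmat',(.537,.365),.05),('tapemat',(.391,.366),.045),('inkmat',(.41,.181),.055)]:
      p,wh,hd,_,_=blob(iw,Kw,Tw,c,half,.004,wood); print(n,p.round(4),np.round(wh,1),round(hd,1))
E
```

```text
[-0.004 -0.002 -0.004 -0.    -0.001 -0.   ]
t 1.6 pos [0.4793 0.3205 0.3203] hd 89.83 tilt [-5.0e-04 -1.1e-03 -1.0e+00] -> deltas [-0.7 -0.5  0.3] yaw -0.17 F [ 0.2  0.8 -0.1] w 0.0855
t 1.65 pos [0.4794 0.3204 0.3202] hd 89.81 tilt [-4.0e-04 -1.1e-03 -1.0e+00] -> deltas [-155.9  -57.7  170.2] yaw 47.81 F [0.1 0.2 0.1] w 0.0852
t 1.65 pos [0.4794 0.3204 0.3202] hd 89.81 tilt [-4.0e-04 -1.1e-03 -1.0e+00] -> deltas [-155.9  -57.7  170.2] yaw 47.81 F [0.1 0.2 0.1] w 0.0852
stampmat [0.6117 0.3615] [44.7 62.1] 107.3
coinmat [0.5355 0.3678] [59.6 77.7] 100.9
tapemat [0.3922 0.3656] [67.8 69. ] 90.0
inkmat [0.41   0.1823] [71.3 83.7] 87.9
```

Request:
servo_tool(deltas="-156 -58 120 47.8; -156 -58 120 47.8; -156 -58 120 47.8; -156 -58 120 47.8; -156 -58 120 47.8; -156 -58 120 47.8; -156 -58 120 47.8; -156 -58 120 47.8", jaw=-0.3)

```text
time_s: 2.45
position: [0.635, 0.262, 0.2005]
tcp_rot: [1.273, 2.872, -0.002]
ft_force: [-0.3, 1.0, 0.6]
grip_width: 0.0552
```

Request:
servo_tool(deltas="0 0 0 0; 0 0 0 0; 0 0 0 0")

```text
time_s: 2.75
position: [0.6349, 0.2621, 0.2008]
tcp_rot: [1.271, 2.872, -0.001]
ft_force: [0.1, -0.6, 0.2]
grip_width: 0.0551
```

```bash
python3 - <<'E'
from meas import *
st=sensors.read_state();print(st['joint_velocities'].round(3)); go(.635,.262,.15,42)
iw=optics.snapshot('wrist')[:,:,::-1].copy()
cv2.imwrite('pics/w3.png',iw); Kw,Tw=cam('wrist',st); np.savez('w3.npz',K=Kw,T=Tw)
rect(iw,Kw,Tw,(.59,.69),(.21,.31),.016,6,'pics/stw3.png')
wood=lambda o:(o[...,2].astype(int)-o[...,0]>45)
for n,c,half in [('stampmat',(.614,.36),.035),('coinmat',(.537,.365),.05),('tapemat',(.391,.366),.045),('inkmat',(.41,.181),.055)]:
      p,wh,hd,_,_=blob(iw,Kw,Tw,c,half,.004,wood); print(n,p.round(4),np.round(wh,1),round(hd,1))
E
```

```text
[-0.002  0.003 -0.001  0.001  0.     0.005]
t 2.75 pos [0.6349 0.2621 0.2008] hd 42.26 tilt [ 2.e-04 -9.e-04 -1.e+00] -> deltas [-0.1 -0.  50.8] yaw 0.26 F [ 0.1 -0.6  0.2] w 0.0551
stampmat [0.6122 0.3615] [43.1 61. ] 107.3
coinmat [0.5355 0.3676] [57.2 76.7] 100.9Traceback (most recent call last):
  File "<stdin>", line 8, in <module>
  File "meas.py", line 6, in blob
    k=1+np.argmax(stt[1:,4]); cs,_=cv2.findContours((l==k).astype(np.uint8),0,2); c0=max(cs,key=cv2.contourArea)
        ~~~~~~~~~^^^^^^^^^^^
    return _wrapfunc(a, 'argmax', axis=axis, out=out, **kwds)
    return bound(*args, **kwds)
ValueError: attempt to get argmax of an empty sequence
```

View pics/w3.png

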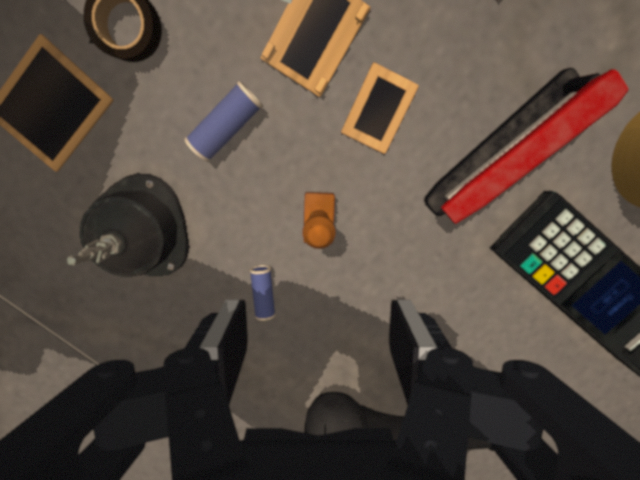

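View pics/stw3.png

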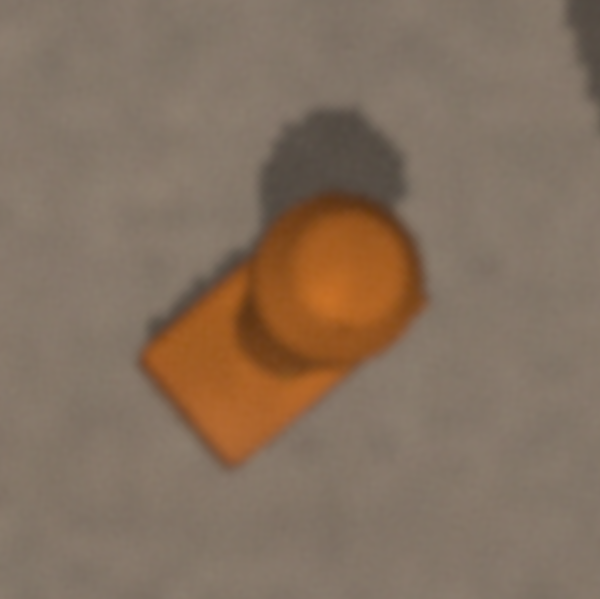

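Request:
servo_tool(deltas="0 0 45 1.3; 0 0 90 1.3; 0 0 130 1.3; 0 0 160 1.3; 0 0 180 1.3; 0 0 192 1.3; 0 0 192 1.3; 0 0 192 1.3")

```text
time_s: 3.6
position: [0.6354, 0.2621, 0.0098]
tcp_rot: [1.303, 2.857, -0.0]
ft_force: [-0.0, -0.4, -0.3]
grip_width: 0.0555
```

Request:
servo_tool(deltas="0 0 0 0; 0 0 0 0; 0 0 0 0; 0 0 0 0; 0 0 0 0; 0 0 0 0", jaw=1)

```text
time_s: 4.2
position: [0.6361, 0.2623, 0.0114]
tcp_rot: [1.303, 2.855, 0.002]
ft_force: [-2.0, -0.3, 9.8]
grip_width: 0.0235
```

```bash
python3 - <<'E'
from meas import *
st=sensors.read_state();go(.6120,.3615,.10,17.3)
iw=optics.snapshot('wrist')[:,:,::-1].copy()
cv2.imwrite('pics/w4.png',iw)
E
```

```text
t 4.2 pos [0.6361 0.2623 0.0114] hd 40.95 tilt [ 0.0033  0.     -1.    ] -> deltas [ 90.5  47.1 -88.7] yaw 23.65 F [-2.  -0.3  9.8] w 0.0235
```

View pics/w4.png

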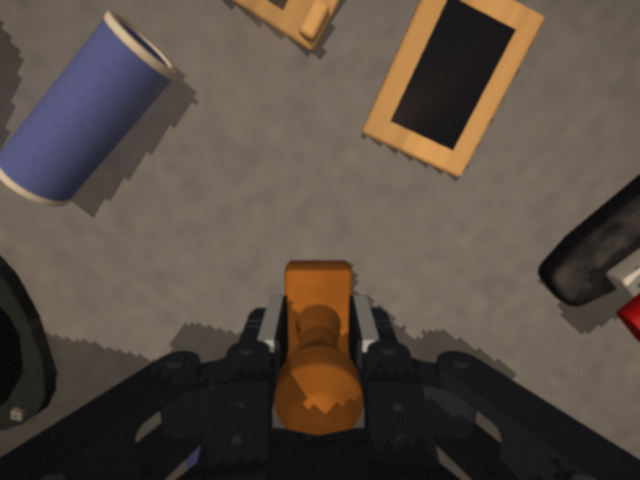

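Request:
servo_tool(deltas="0 0 -20 0; 0 0 -50 0; 0 0 -89 0; 0 0 -89 0; 0 0 -89 0")

```text
time_s: 4.75
position: [0.6363, 0.2624, 0.1018]
tcp_rot: [1.302, 2.854, 0.005]
ft_force: [1.1, -0.6, -0.3]
grip_width: 0.0236
```

Request:
servo_tool(deltas="90 47 0 23.6; 90 47 0 23.6; 90 47 0 23.6; 90 47 0 23.6; 90 47 0 23.6; 90 47 0 23.6")

```text
time_s: 5.35
position: [0.613, 0.36, 0.1013]
tcp_rot: [1.856, 2.53, 0.005]
ft_force: [-0.4, -0.6, -0.8]
grip_width: 0.0231
```

```bash
python3 - <<'E'
from meas import *
st=sensors.read_state();go(.6120,.3615,.0155,17.3)
iw=optics.snapshot('wrist')[:,:,::-1].copy()
cv2.imwrite('pics/w5.png',iw);Kw,Tw=cam('wrist',st); np.savez('w5.npz',K=Kw,T=Tw)
cv2.imwrite('pics/s5.png',optics.snapshot('side')[200:400,250:520,::-1].repeat(2,0).repeat(2,1))
E
```

```text
t 5.35 pos [0.613  0.36   0.1013] hd 17.47 tilt [ 5.1e-03  2.0e-04 -1.0e+00] -> deltas [ 1.8 -1.  85.8] yaw 0.17 F [-0.4 -0.6 -0.8] w 0.0231
```

View pics/w5.png

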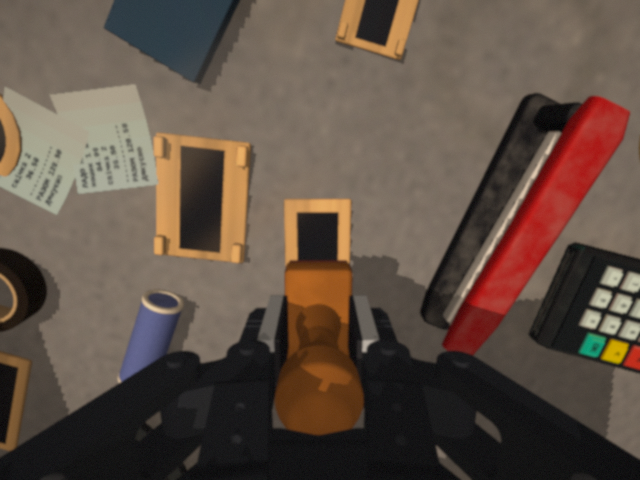

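View pics/s5.png

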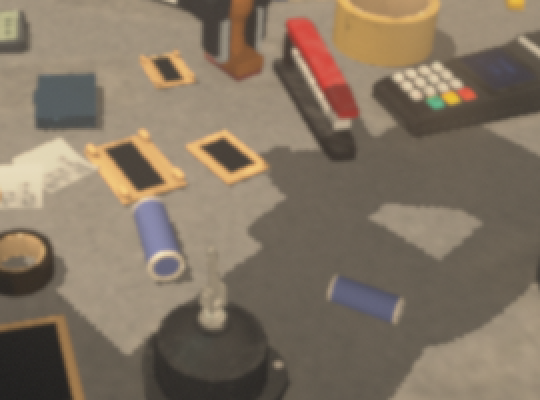

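```bash
python3 - <<'E'
from meas import *
d=np.load('w5.npz');st=sensors.read_state();M=R.from_rotvec(st['tcp_rot']).as_matrix()
for uv in [(287,262),(350,262)]:
    for z in (.090,.106): print(uv,z,(M.T@(ray(d['K'],d['T'],uv,z)-st['position'])*1000).round(1))
go(.6121,.3612,.020,17.3)
E
```

```text
(287, 262) 0.09 [ 19.8 -13.3  11.5]
(287, 262) 0.106 [ 25.2 -11.9  -4.5]
(350, 262) 0.09 [19.8 12.7 11.7]
(350, 262) 0.106 [25.2 11.3 -4.3]
t 5.45 pos [0.6131 0.3601 0.1016] hd 17.39 tilt [ 5.4e-03  5.0e-04 -1.0e+00] -> deltas [ 1.4 -1.1 81.6] yaw 0.09 F [ 0.6 -0.3 -1. ] w 0.0234
```

Request:
servo_tool(deltas="1.4 -1.1 40 0; 1.4 -1.1 70 0; 1.4 -1.1 80 0; 1.4 -1.1 80 0; 1.4 -1.1 80 0; 1.4 -1.1 80 0")

```text
time_s: 6.05
position: [0.613, 0.3615, 0.0237]
tcp_rot: [1.857, 2.527, 0.009]
ft_force: [-0.6, -0.1, 0.1]
grip_width: 0.0233
```

```bash
python3 - <<'E'
from meas import *
st=sensors.read_state();go(.6121,.3612,.0155,17.3)
iw=optics.snapshot('wrist')[:,:,::-1].copy();Kw,Tw=cam('wrist',st); np.savez('w6.npz',K=Kw,T=Tw)
cv2.imwrite('pics/w6.png',iw);crop(iw,240,180,160,120,5,'pics/w6c.png')
E
```

```text
t 6.05 pos [0.613  0.3615 0.0237] hd 17.4 tilt [ 0.0079  0.0016 -1.    ] -> deltas [ 0.  -1.   8.2] yaw 0.1 F [-0.6 -0.1  0.1] w 0.0233
```

View pics/w6c.png

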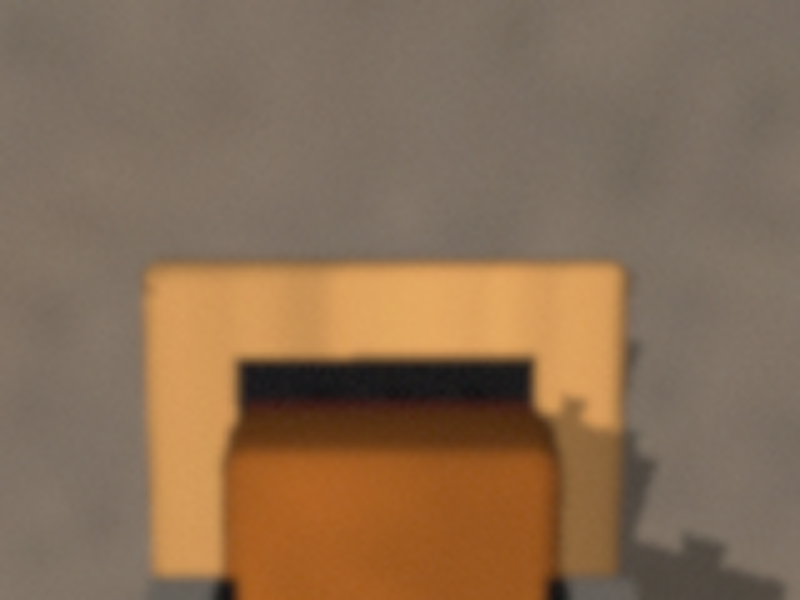

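```bash
python3 - <<'E'
from meas import *
d=np.load('w6.npz');st=sensors.read_state();M=R.from_rotvec(st['tcp_rot']).as_matrix()
f=lambda u,v,z:(M.T@(ray(d['K'],d['T'],(240+u/5-.4,180+v/5-.4),z)-st['position'])*1000).round(1)
print('sil',f(238,361,.004),f(533,361,.004),'mat',f(148,263,.004),f(622,263,.004))
print('foot',f(241,406,.0123),f(546,406,.0123),f(228,450,.0283),f(556,450,.0283))
go(.6121,.3612,.0155,17.3)
E
```

```text
sil [ 21.7 -13.4  19.3] [21.6 12.  19.5] mat [ 30.4 -20.9  19.2] [30.2 19.4 19.6]
foot [ 20.3 -12.6  11. ] [20.2 12.5 11.2] [ 22.3 -12.4  -5. ] [22.1 12.  -4.8]
t 6.1 pos [0.6129 0.3615 0.0234] hd 17.4 tilt [ 0.0076  0.0015 -1.    ] -> deltas [-0.  -0.9  7.9] yaw 0.1 F [-0.7  1.3 -1.3] w 0.0234
```

Request:
servo_tool(deltas="0.5 -0.8 4 0; 0.5 -0.8 6 0; 0.5 -0.8 7 0; 0.5 -0.8 8 0; 0.5 -0.8 8 0; 0.5 -0.8 8 0")

```text
time_s: 6.7
position: [0.612, 0.3618, 0.0155]
tcp_rot: [1.857, 2.528, 0.009]
ft_force: [-1.2, -0.7, 2.1]
grip_width: 0.0234
```

```bash
python3 - <<'E'
from meas import *
st=sensors.read_state();go(.6121,.3612,.0155,17.3)
iw=optics.snapshot('wrist')[:,:,::-1].copy();Kw,Tw=cam('wrist',st)
crop(iw,240,180,160,120,5,'pics/w7c.png')
E
```

```text
t 6.7 pos [0.612  0.3618 0.0155] hd 17.4 tilt [ 0.0076  0.0015 -1.    ] -> deltas [-0.6 -0.1 -0. ] yaw 0.1 F [-1.2 -0.7  2.1] w 0.0234
```

View pics/w7c.png

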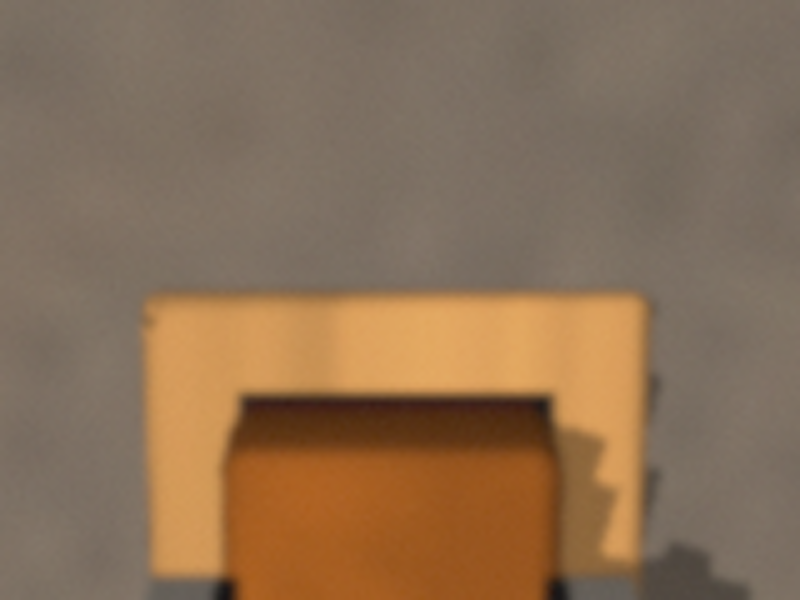

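Request:
servo_tool(deltas="0.4 0 0.7 0; 0.4 0 0.7 0")

```text
time_s: 6.95
position: [0.6121, 0.3618, 0.0155]
tcp_rot: [1.856, 2.527, 0.009]
ft_force: [-3.2, -4.1, 8.5]
grip_width: 0.0233
```

Request:
servo_tool(deltas="0 0 0 0; 0 0 0 0; 0 0 0 0; 0 0 0 0", jaw=-0.1)

```text
time_s: 7.35
position: [0.612, 0.3618, 0.0153]
tcp_rot: [1.856, 2.527, 0.009]
ft_force: [0.5, 0.5, -0.3]
grip_width: 0.0469
```

Request:
servo_tool(deltas="0 0 -20 0; 0 0 -50 0; 0 0 -90 0; 0 0 -130 0; 0 0 -160 0; 0 0 -160 0; 0 0 -160 0; 0 0 -160 0")

```text
time_s: 8.15
position: [0.6104, 0.3615, 0.1739]
tcp_rot: [1.857, 2.528, 0.006]
ft_force: [0.2, -0.9, -0.0]
grip_width: 0.0466
```

```bash
python3 - <<'E'
from meas import *
st=sensors.read_state();go(.5005,.4711,.18,-13.4)
iw=optics.snapshot('wrist')[:,:,::-1].copy();Kw,Tw=cam('wrist',st)
cv2.imwrite('pics/w8.png',iw);rect(iw,Kw,Tw,(.57,.65),(.31,.41),.004,7,'pics/w8r.png')
E
```

```text
t 8.15 pos [0.6104 0.3615 0.1739] hd 17.4 tilt [ 6.2e-03  3.0e-04 -1.0e+00] -> deltas [137.4 -72.   -6.7] yaw 30.8 F [ 0.2 -0.9 -0. ] w 0.0466
```

View pics/w8.png

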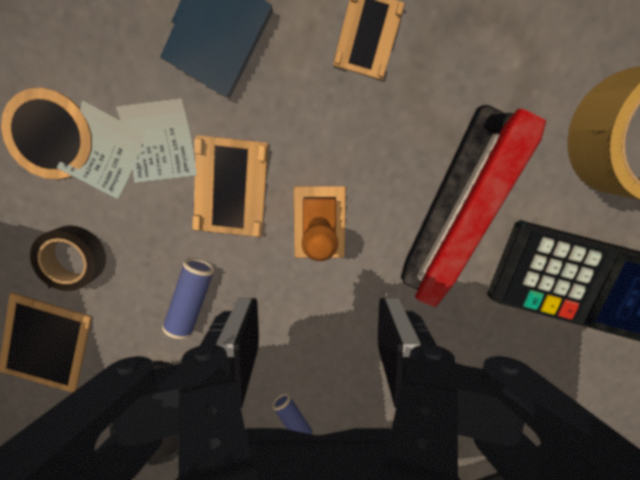

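View pics/w8r.png

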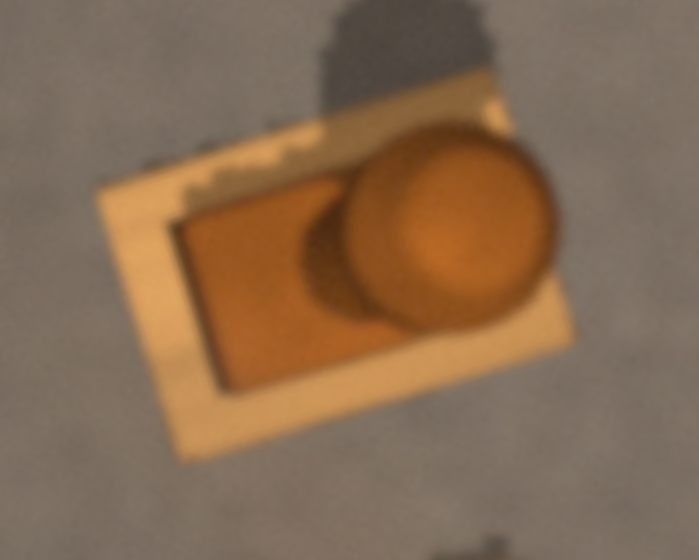

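Request:
servo_tool(deltas="137 -72 0 30.8; 137 -72 0 30.8; 137 -72 0 30.8; 137 -72 0 30.8; 137 -72 0 30.8; 137 -72 0 30.8; 137 -72 0 30.8", jaw=-0.75)

```text
time_s: 8.9
position: [0.5014, 0.4698, 0.1726]
tcp_rot: [2.461, 1.946, 0.006]
ft_force: [0.1, 0.5, -0.0]
grip_width: 0.0751
```

```bash
python3 - <<'E'
from meas import *
st=sensors.read_state();go(.5005,.4711,.18,-13.4);print(st['joint_velocities'].round(3))
iw=optics.snapshot('wrist')[:,:,::-1].copy();Kw,Tw=cam('wrist',st)
cv2.imwrite('pics/w9.png',iw);rect(iw,Kw,Tw,(.45,.55),(.42,.52),.013,6,'pics/w9r.png')
navy=lambda o:(o[...,0].astype(int)-o[...,2]>10)
p,wh,hd,c0,o=blob(iw,Kw,Tw,(.5,.47),.055,.013,navy);print(p,wh,hd)
p,wh,hd,c0,o=blob(iw,Kw,Tw,(.5,.47),.055,.013,lambda o:(o[...,0].astype(int)-o[...,2]>4));print(p,wh,hd)
E
```

```text
t 8.9 pos [0.5014 0.4698 0.1726] hd -13.34 tilt [ 5.5e-03 -5.0e-04 -1.0e+00] -> deltas [ 1.  -1.1 -7.4] yaw 0.06 F [ 0.1  0.5 -0. ] w 0.0751
[-0.005 -0.003 -0.004  0.003  0.     0.011]
[0.50071172 0.47249868] [54.00572967529297, 67.35502624511719] 76.820145
[0.50065953 0.47248961] [54.637630462646484, 67.93639373779297] 76.90016
```

View pics/w9.png

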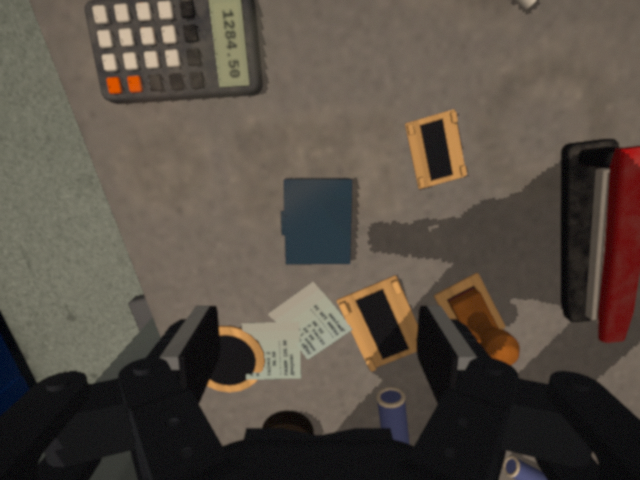

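View pics/w9r.png

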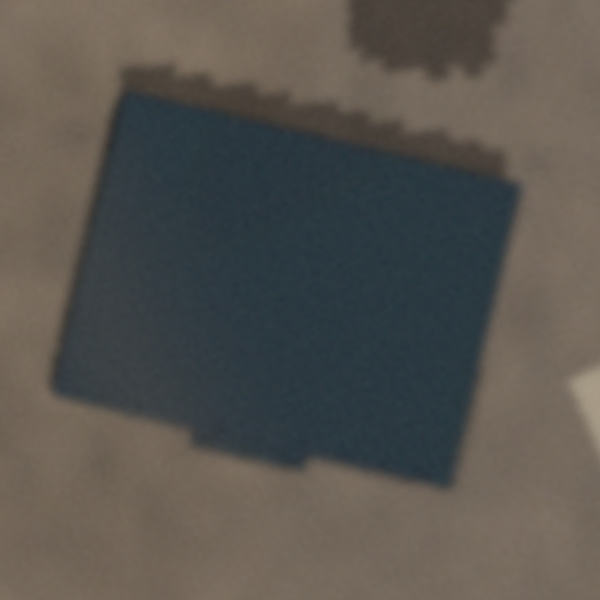

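```bash
python3 - <<'E'
from meas import *
go(.5004,.4723,.000,-13.2)
E
```

```text
t 8.95 pos [0.5015 0.4698 0.1727] hd -13.37 tilt [ 5.6e-03 -3.0e-04 -1.0e+00] -> deltas [  2.   -2.6 172.7] yaw -0.17 F [-0.3  0.3 -0.8] w 0.0748
```

Request:
servo_tool(deltas="2 -2.6 45 0; 2 -2.6 90 0; 2 -2.6 125 0; 2 -2.6 150 0; 2 -2.6 165 0; 2 -2.6 172 0; 2 -2.6 172.5 0; 2 -2.6 172.5 0")

```text
time_s: 9.75
position: [0.5011, 0.4726, 0.0015]
tcp_rot: [2.462, 1.945, 0.009]
ft_force: [-1.0, -0.5, 0.7]
grip_width: 0.0748
```

```bash
python3 - <<'E'
from meas import *
st=sensors.read_state();go(.5004,.4723,.000,-13.2)
iw=optics.snapshot('wrist')[:,:,::-1].copy()
cv2.imwrite('pics/w10.png',iw)
E
```

```text
t 9.75 pos [0.5011 0.4726 0.0015] hd -13.37 tilt [ 6.9e-03  7.0e-04 -1.0e+00] -> deltas [-0.4 -0.6  1.5] yaw -0.17 F [-1.  -0.5  0.7] w 0.0748
```

View pics/w10.png

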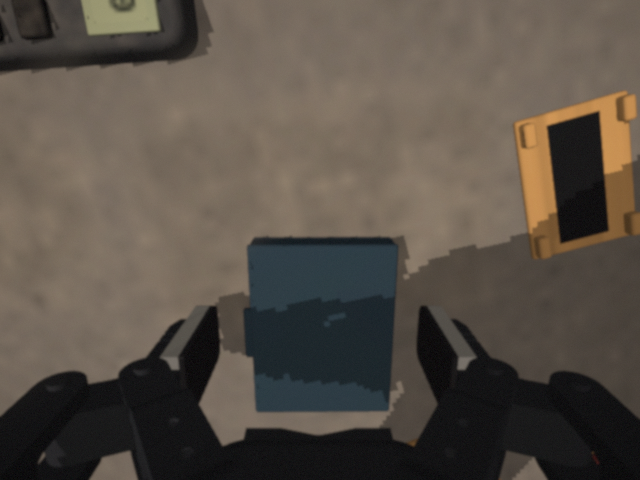

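Request:
servo_tool(deltas="-0.3 -0.5 1 0; -0.3 -0.5 1 0; -0.3 -0.5 1 0; -0.3 -0.5 1 0; -0.3 -0.5 1 0; -0.3 -0.5 1 0", jaw=1)

```text
time_s: 10.4
position: [0.501, 0.4729, 0.0023]
tcp_rot: [2.462, 1.945, 0.013]
ft_force: [-2.4, -1.9, 9.6]
grip_width: 0.0511
```

Request:
servo_tool(deltas="0 0 -5 0; 0 0 -20 0; 0 0 -50 0; 0 0 -80 0; 0 0 -80 0; 0 0 -80 0")

```text
time_s: 11.0
position: [0.5006, 0.473, 0.0838]
tcp_rot: [2.462, 1.946, 0.016]
ft_force: [-0.4, 0.1, -0.2]
grip_width: 0.0509
```

```bash
python3 - <<'E'
from meas import *
st=sensors.read_state();go(.4102,.1823,.09,-2.2)
iw=optics.snapshot('wrist')[:,:,::-1].copy()
cv2.imwrite('pics/w11.png',iw);Kw,Tw=cam('wrist',st);np.savez('w11.npz',K=Kw,T=Tw)
E
```

```text
t 11.0 pos [0.5006 0.473  0.0838] hd -13.36 tilt [ 0.0104  0.0033 -0.9999] -> deltas [-303.7  -20.7   -8.1] yaw -11.16 F [-0.4  0.1 -0.2] w 0.0509
```

View pics/w11.png

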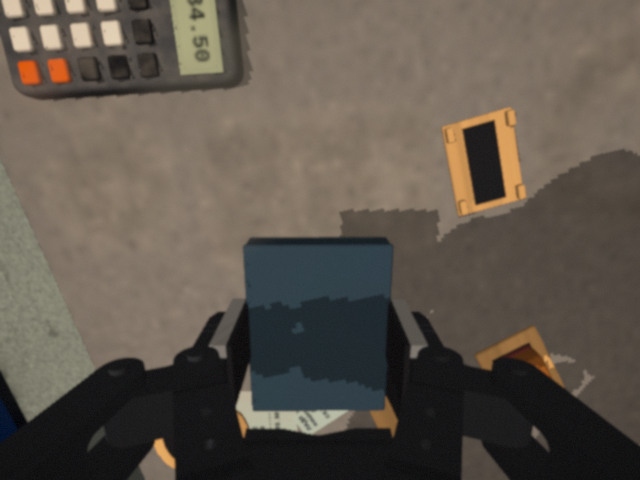

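Request:
servo_tool(deltas="-304 -20 -8 -11.2; -304 -20 -8 -11.2; -304 -20 -8 -11.2; -304 -20 -8 -11.2; -304 -20 -8 -11.2; -304 -20 -8 -11.2; -304 -20 -8 -11.2; -304 -20 -8 -11.2")

```text
time_s: 11.85
position: [0.4101, 0.1806, 0.089]
tcp_rot: [2.262, 2.174, 0.012]
ft_force: [0.7, 0.5, -1.3]
grip_width: 0.0511
```

```bash
python3 - <<'E'
from meas import *
st=sensors.read_state();go(.4113,.1823,.016,-2.2)
iw=optics.snapshot('wrist')[:,:,::-1].copy()
cv2.imwrite('pics/w12.png',iw);Kw,Tw=cam('wrist',st);np.savez('w12.npz',K=Kw,T=Tw)
E
```

```text
t 11.85 pos [0.4101 0.1806 0.089 ] hd -2.29 tilt [ 0.0087  0.0021 -1.    ] -> deltas [ 1.6  0.5 73. ] yaw -0.09 F [ 0.7  0.5 -1.3] w 0.0511
```

View pics/w12.png

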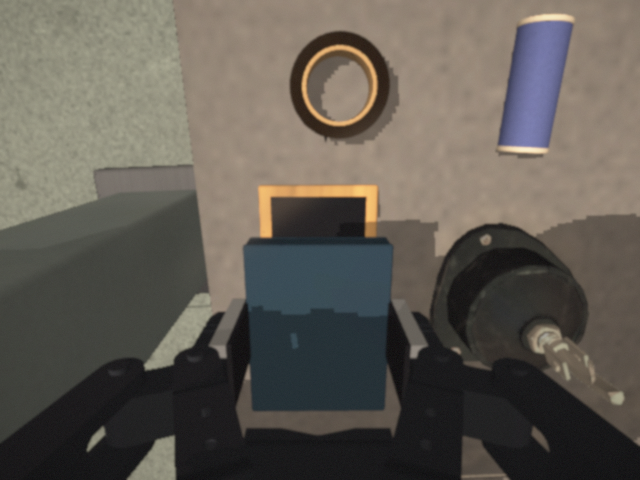

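Request:
servo_tool(deltas="1.5 0.5 35 0; 1.5 0.5 60 0; 1.5 0.5 70 0; 1.5 0.5 70 0; 1.5 0.5 70 0; 1.5 0.5 70 0")

```text
time_s: 12.5
position: [0.4123, 0.1835, 0.0201]
tcp_rot: [2.26, 2.175, 0.015]
ft_force: [-0.8, -0.2, -0.4]
grip_width: 0.0514
```

```bash
python3 - <<'E'
from meas import *
st=sensors.read_state();go(.4113,.1823,.0063,-2.2)
iw=optics.snapshot('wrist')[:,:,::-1].copy()
crop(iw,220,150,200,150,4,'pics/w13.png');Kw,Tw=cam('wrist',st);np.savez('w13.npz',K=Kw,T=Tw)
E
```

```text
t 12.5 pos [0.4123 0.1835 0.0201] hd -2.21 tilt [ 0.0102  0.0027 -0.9999] -> deltas [-1.3 -1.1 13.8] yaw -0.01 F [-0.8 -0.2 -0.4] w 0.0514
```

View pics/w13.png

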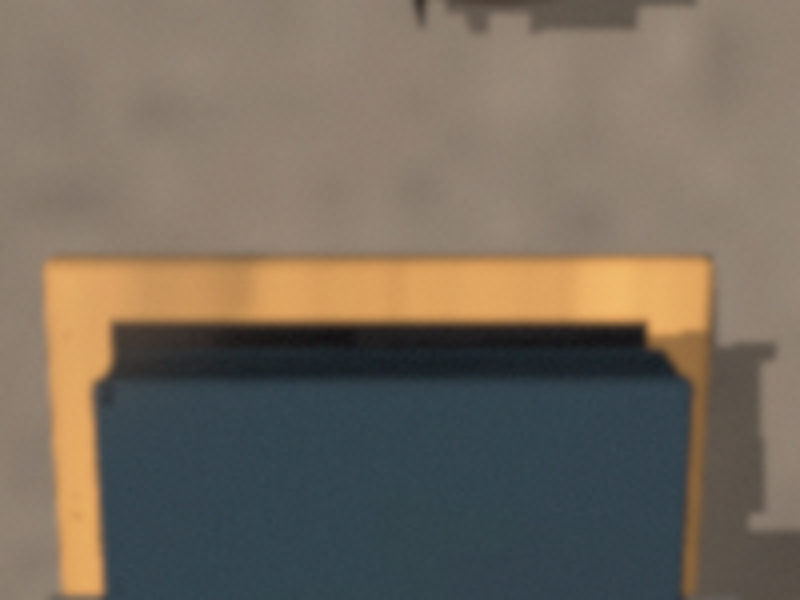

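```bash
python3 - <<'E'
from meas import *
d=np.load('w13.npz');st=sensors.read_state();M=R.from_rotvec(st['tcp_rot']).as_matrix()
f=lambda u,v,z:(M.T@(ray(d['K'],d['T'],(220+u/4-.4,150+v/4-.4),z)-st['position'])*1000).round(1)
print('sil',f(112,322,.004),f(647,322,.004),'mat',f(45,258,.004),f(712,258,.004))
print('pad',f(118,346,.0178),f(660,346,.0178),f(97,380,.0308),f(690,380,.0308))
go(.4113,.1823,.0063,-2.2)
E
```

```text
sil [ 32.2 -29.7  15.8] [32.  25.8 16.4] mat [ 39.  -36.2  15.8] [38.8 32.2 16.5]
pad [ 33.3 -26.7   2.1] [33.1 24.9  2.6] [ 33.7 -26.3 -10.9] [ 33.5  25.4 -10.4]
t 12.55 pos [0.4123 0.1834 0.02  ] hd -2.21 tilt [ 0.0104  0.0027 -0.9999] -> deltas [-1.2 -1.1 13.7] yaw -0.01 F [ 0.3  0.4 -0.5] w 0.0511
```

Request:
servo_tool(deltas="-1.2 -0.5 6 0; -1.2 -0.5 11 0; -1.2 -0.5 13 0; -1.2 -0.5 14 0; -1.2 -0.5 14 0; -1.2 -0.5 14 0")

```text
time_s: 13.15
position: [0.4116, 0.1822, 0.0063]
tcp_rot: [2.26, 2.175, 0.014]
ft_force: [-4.3, -2.7, 11.6]
grip_width: 0.0511
```

```bash
python3 - <<'E'
from meas import *
st=sensors.read_state();go(.4113,.1823,.0063,-2.2)
iw=optics.snapshot('wrist')[:,:,::-1].copy()
crop(iw,220,150,200,150,4,'pics/w14.png');Kw,Tw=cam('wrist',st);np.savez('w14.npz',K=Kw,T=Tw)
E
```

```text
t 13.15 pos [0.4116 0.1822 0.0063] hd -2.22 tilt [ 0.0097  0.0025 -0.9999] -> deltas [ 0.1 -0.4 -0. ] yaw -0.02 F [-4.3 -2.7 11.6] w 0.0511
```

View pics/w14.png

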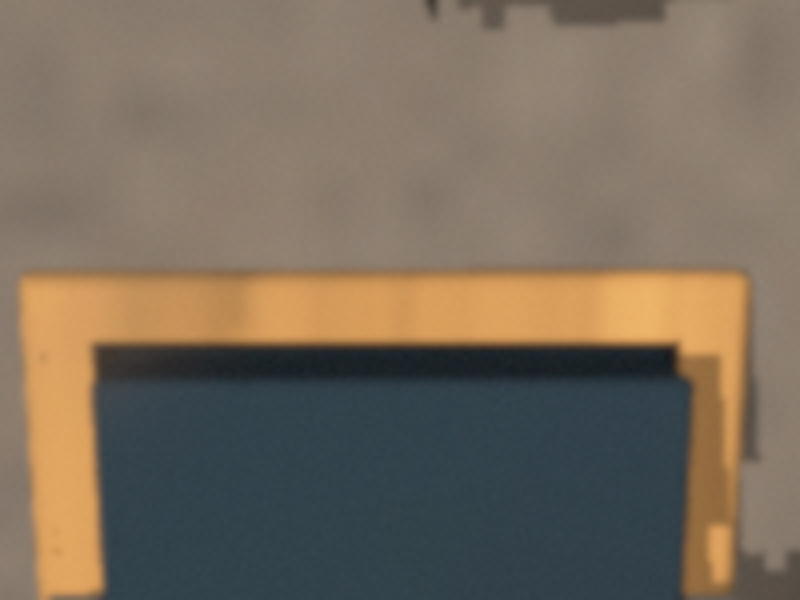

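Request:
servo_tool(deltas="0 0 0 0; 0 0 0 0; 0 0 0 0; 0 0 0 0", jaw=-0.6)

```text
time_s: 13.6
position: [0.4117, 0.1822, 0.0062]
tcp_rot: [2.26, 2.175, 0.014]
ft_force: [-0.3, 0.2, 0.2]
grip_width: 0.0686
```

Request:
servo_tool(deltas="0 0 -20 0; 0 0 -50 0; 0 0 -90 0; 0 0 -130 0; 0 0 -160 0; 0 0 -160 0; 0 0 -160 0; 0 0 -160 0")

```text
time_s: 14.4
position: [0.4097, 0.1817, 0.1651]
tcp_rot: [2.261, 2.175, 0.011]
ft_force: [0.6, -0.2, -0.9]
grip_width: 0.0684
```

```bash
python3 - <<'E'
from meas import *
st=sensors.read_state();go(.4253,.2738,.17,-2.2)
iw=optics.snapshot('wrist')[:,:,::-1].copy();Kw,Tw=cam('wrist',st);np.savez('w15.npz',K=Kw,T=Tw)
cv2.imwrite('pics/w15.png',iw);rect(iw,Kw,Tw,(.36,.46),(.12,.24),.01,6,'pics/w15r.png')
rect(iw,Kw,Tw,(.38,.47),(.22,.32),.019,6,'pics/w15t.png')
E
```

```text
t 14.4 pos [0.4097 0.1817 0.1651] hd -2.22 tilt [ 0.0081  0.0021 -1.    ] -> deltas [92.7 12.1 -4.6] yaw -0.02 F [ 0.6 -0.2 -0.9] w 0.0684
```

View pics/w15.png

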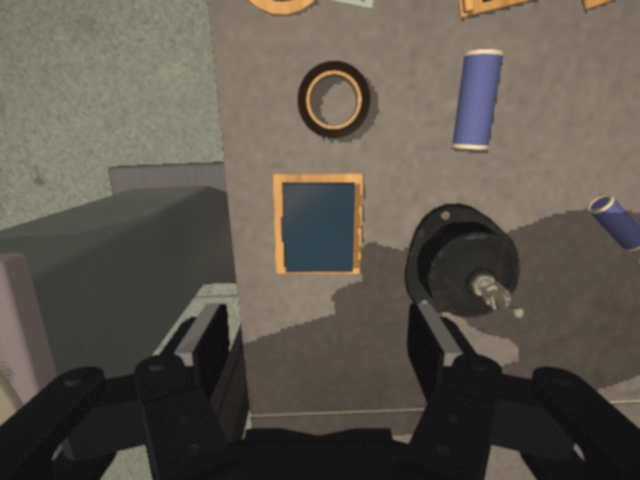

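View pics/w15r.png

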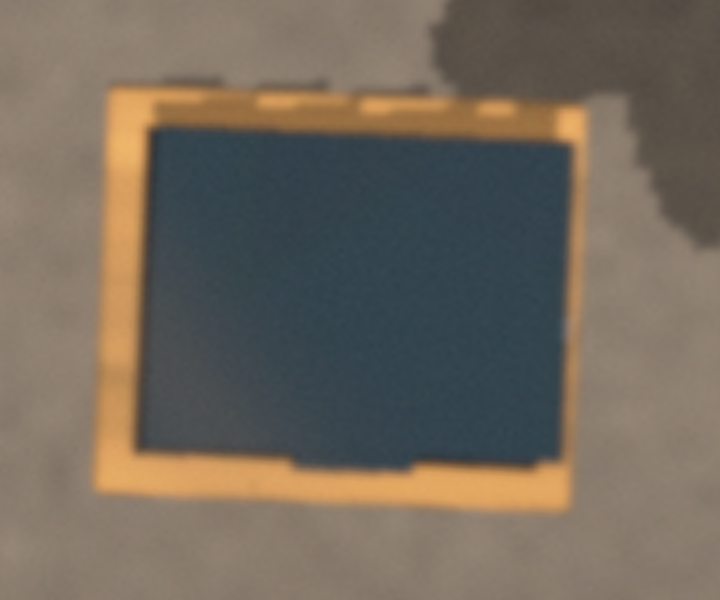

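View pics/w15t.png

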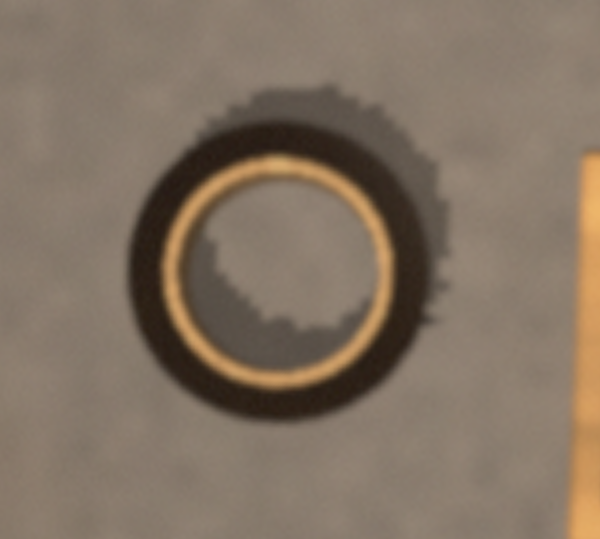

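```bash
python3 - <<'E'
from meas import *
d=np.load('w15.npz');i=cv2.imread('pics/w15.png')
wood=lambda o:(o[...,2].astype(int)-o[...,0]>45)
navy=lambda o:(o[...,0].astype(int)-o[...,2]>4)
print(blob(i,d['K'],d['T'],(.41,.181),.055,.004,wood)[:3])
p=blob(i,d['K'],d['T'],(.41,.181),.055,.017,lambda o:(o[...,2]<85)&~wood(o)); print(p[:3])
f=lambda u,v,z:ray(d['K'],d['T'],(0,0),0)
# corners from rect at z=.01: re-project to z=.017 / .004
K,T=d['K'],d['T']
def tr(u,v,z): 
    P=np.array([.46-(v+.5)/6000,.24-(u+.5)/6000,.01]); return ray(K,T,proj(K,T,P),z)[:2]
pad=np.array([tr(*c,.017) for c in [(150,128),(573,143),(560,460),(137,451)]]); mat=np.array([tr(*c,.004) for c in [(110,88),(588,106),(572,510),(95,490)]])
for q in(pad,mat): print(q.mean(0).round(4),[np.linalg.norm(q[k]-q[(k+1)%4]).round(4) for k in range(4)],np.degrees(np.arctan2(*(q[0]-q[1])[::-1])).round(2))
o=rect(i,K,T,(.38,.47),(.22,.32),.019,6)
m=(o.max(2)<60).astype(np.uint8);cs,_=cv2.findContours(m,0,2);c=max(cs,key=cv2.contourArea);(u,v),r=cv2.minEnclosingCircle(c);print('tape',.47-v/6000,.32-u/6000,r/6)
st=sensors.read_state();print(st['joints'].round(2))
E
```

```text
(array([0.41017352, 0.18195272]), [70.91986083984375, 83.23318481445312], np.float32(87.56336))
(array([0.40988992, 0.1825758 ]), [53.87228012084961, 68.31330108642578], np.float32(87.727554))
[0.4107 0.1824] [np.float64(0.0689), np.float64(0.0516), np.float64(0.0689), np.float64(0.0526)] 87.97
[0.4102 0.1816] [np.float64(0.0813), np.float64(0.0687), np.float64(0.0812), np.float64(0.0684)] 87.84
tape 0.42500187174479165 0.27344366963704425 24.881362915039062
[ 0.25 -0.09  1.82  0.    1.4   0.28]
```

Request:
servo_tool(deltas="92.4 12 0 0; 92.4 12 0 0; 92.4 12 0 0; 92.4 12 0 0")

```text
time_s: 14.85
position: [0.4246, 0.2739, 0.1639]
tcp_rot: [2.26, 2.178, 0.007]
ft_force: [-0.2, -0.7, -0.4]
grip_width: 0.0683
```

```bash
python3 - <<'E'
from meas import *
go(.4249,.2737,.001,-2.2)
E
```

```text
t 14.85 pos [0.4246 0.2739 0.1639] hd -2.12 tilt [ 5.6e-03  8.0e-04 -1.0e+00] -> deltas [ -0.4  -0.6 162.9] yaw 0.08 F [-0.2 -0.7 -0.4] w 0.0683
```

Request:
servo_tool(deltas="-0.4 -0.6 45 0; -0.4 -0.6 90 0; -0.4 -0.6 120 0; -0.4 -0.6 145 0; -0.4 -0.6 158 0; -0.4 -0.6 163 0; -0.4 -0.6 163 0; -0.4 -0.6 163 0")

```text
time_s: 15.65
position: [0.4255, 0.2738, 0.002]
tcp_rot: [2.26, 2.177, 0.009]
ft_force: [0.4, 0.5, 0.1]
grip_width: 0.0683
```

```bash
python3 - <<'E'
from meas import *
st=sensors.read_state();go(.4249,.2737,.001,-2.2)
iw=optics.snapshot('wrist')[:,:,::-1].copy()
cv2.imwrite('pics/w16.png',iw)
E
```

```text
t 15.65 pos [0.4255 0.2738 0.002 ] hd -2.13 tilt [ 0.007   0.0015 -1.    ] -> deltas [-0.1 -0.6  1. ] yaw 0.07 F [0.4 0.5 0.1] w 0.0683
```

View pics/w16.png

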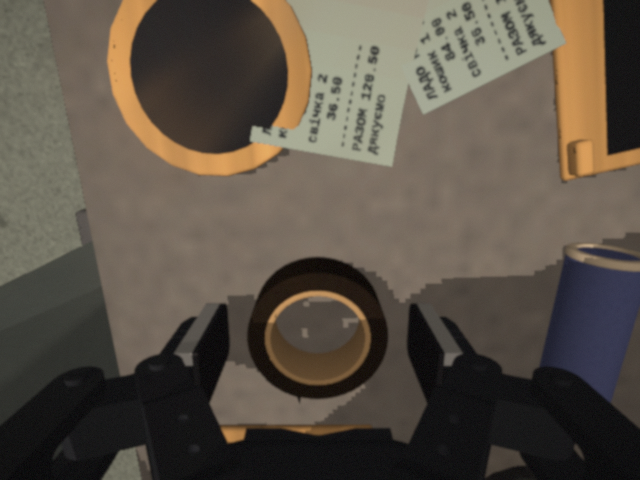

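Request:
servo_tool(deltas="0 -0.5 0.5 0; 0 -0.5 0.5 0; 0 -0.5 0.5 0; 0 -0.5 0.5 0; 0 -0.5 0.5 0; 0 -0.5 0.5 0", jaw=1)

```text
time_s: 16.3
position: [0.4255, 0.2741, 0.003]
tcp_rot: [2.259, 2.177, 0.012]
ft_force: [-5.3, -3.3, 16.7]
grip_width: 0.0485
```

Request:
servo_tool(deltas="0 0 -5 0; 0 0 -20 0; 0 0 -50 0; 0 0 -70 0; 0 0 -70 0; 0 0 -70 0")

```text
time_s: 16.9
position: [0.425, 0.2741, 0.0733]
tcp_rot: [2.258, 2.177, 0.014]
ft_force: [0.8, -0.1, -0.8]
grip_width: 0.0481
```

```bash
python3 - <<'E'
from meas import *
st=sensors.read_state();go(.3921,.3655,.07,-2.2)
iw=optics.snapshot('wrist')[:,:,::-1].copy();Kw,Tw=cam('wrist',st)
cv2.imwrite('pics/w17.png',iw)
wood=lambda o:(o[...,2].astype(int)-o[...,0]>45)
for fn in (wood,lambda o:o.max(2)<60): print(blob(iw,Kw,Tw,(.392,.3655),.04,.004,fn)[:3])
rect(iw,Kw,Tw,(.342,.442),(.315,.415),.004,6,'pics/w17r.png')
E
```

```text
t 16.9 pos [0.425  0.2741 0.0733] hd -2.11 tilt [ 0.0096  0.0025 -1.    ] -> deltas [ 90.2 -36.3   3.3] yaw 0.09 F [ 0.8 -0.1 -0.8] w 0.0481
(array([0.392625, 0.365125]), [67.0, 67.5], np.float32(90.0))
(array([0.40296484, 0.3576331 ]), [24.4044132232666, 48.2182731628418], np.float32(55.98066))
```

View pics/w17.png

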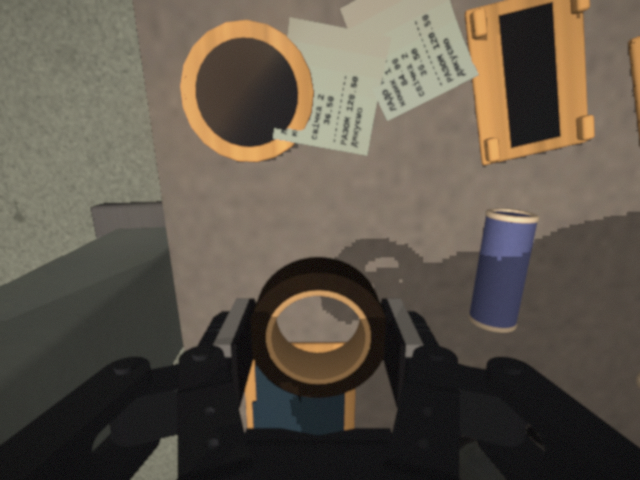

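View pics/w17r.png

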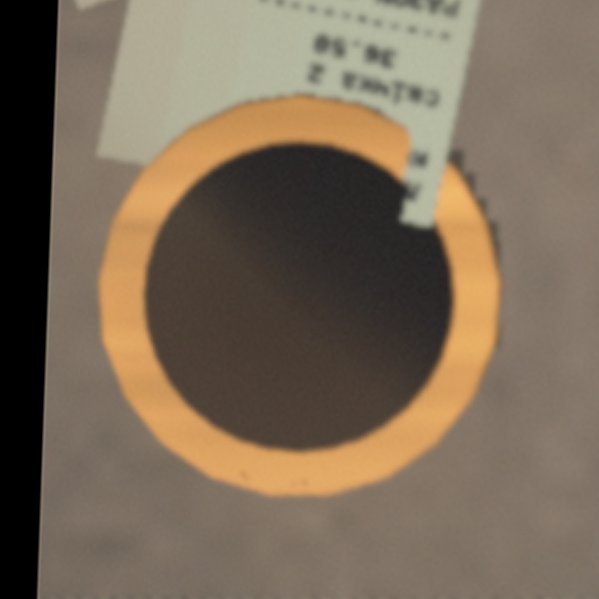

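Request:
servo_tool(deltas="90.3 -36 0 0; 90.3 -36 0 0; 90.3 -36 0 0; 90.3 -36 0 0; 90.3 -36 0 0")

```text
time_s: 17.45
position: [0.392, 0.3647, 0.0719]
tcp_rot: [2.259, 2.177, 0.01]
ft_force: [0.2, 0.6, -0.7]
grip_width: 0.0485
```

```bash
python3 - <<'E'
from meas import *
go(.3924,.3656,.022,-2.2)
E
```

```text
t 17.45 pos [0.392  0.3647 0.0719] hd -2.12 tilt [ 0.0076  0.0011 -1.    ] -> deltas [ 0.8  0.  49.9] yaw 0.08 F [ 0.2  0.6 -0.7] w 0.0485
```

Request:
servo_tool(deltas="0.8 0 30 0; 0.8 0 45 0; 0.8 0 51 0; 0.8 0 51 0; 0.8 0 51 0")

```text
time_s: 17.95
position: [0.3929, 0.3654, 0.0216]
tcp_rot: [2.26, 2.176, 0.011]
ft_force: [-0.3, -0.3, -0.3]
grip_width: 0.0483
```

```bash
python3 - <<'E'
from meas import *
st=sensors.read_state();go(.3924,.3656,.007,-2.2)
iw=optics.snapshot('wrist')[:,:,::-1].copy();Kw,Tw=cam('wrist',st);np.savez('w18.npz',K=Kw,T=Tw)
cv2.imwrite('pics/w18f.png',iw);crop(iw,220,180,200,150,4,'pics/w18.png')
E
```

```text
t 17.95 pos [0.3929 0.3654 0.0216] hd -2.16 tilt [ 0.0082  0.0015 -1.    ] -> deltas [ 0.1 -0.7 14.6] yaw 0.04 F [-0.3 -0.3 -0.3] w 0.0483
```

View pics/w18.png

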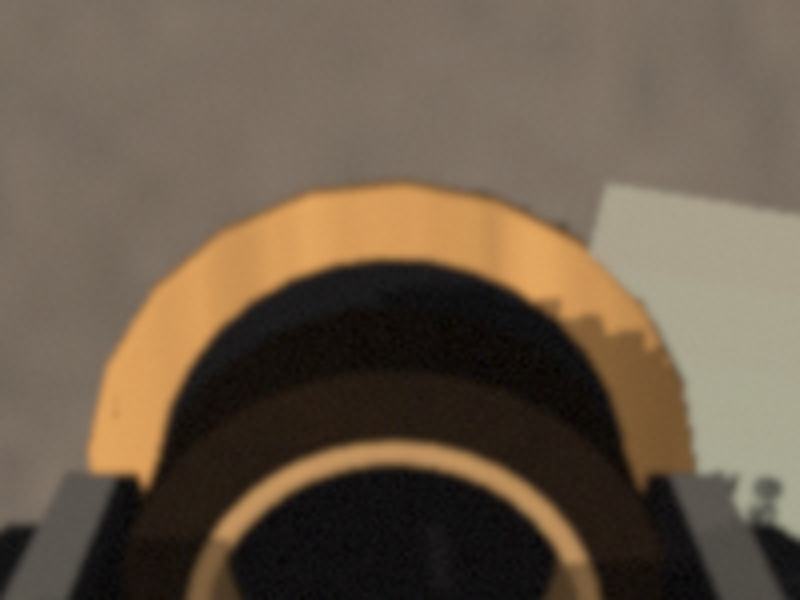

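```bash
python3 - <<'E'
from meas import *
d=np.load('w18.npz');st=sensors.read_state();M=R.from_rotvec(st['tcp_rot']).as_matrix()
f=lambda u,v,z:(M.T@(ray(d['K'],d['T'],(220+u/4-.4,180+v/4-.4),z)-st['position'])*1000).round(1)
print('sil',f(395,262,.004),'mat',f(395,183,.004),f(90,450,.004),f(692,450,.004))
print('tape',f(395,308,.0186),f(395,372,.0376))
E
```

```text
sil [24.9 -0.4 17.9] mat [33.5 -0.4 17.9] [  3.6 -33.9  17.5] [ 3.3 32.2 18.1]
tape [24.5 -0.5  3.3] [ 24.9  -0.5 -15.7]
```

Request:
servo_tool(deltas="0.2 -0.8 6 0; 0.2 -0.8 11 0; 0.2 -0.8 14 0; 0.2 -0.8 14.8 0; 0.2 -0.8 14.8 0; 0.2 -0.8 14.8 0")

```text
time_s: 18.6
position: [0.3922, 0.3658, 0.0071]
tcp_rot: [2.259, 2.176, 0.011]
ft_force: [-2.6, -1.7, 5.7]
grip_width: 0.0485
```

```bash
python3 - <<'E'
from meas import *
st=sensors.read_state();go(.3924,.3656,.007,-2.2)
iw=optics.snapshot('wrist')[:,:,::-1].copy()
crop(iw,220,180,200,150,4,'pics/w19.png')
E
```

```text
t 18.6 pos [0.3922 0.3658 0.0071] hd -2.14 tilt [ 0.0083  0.0016 -1.    ] -> deltas [-0.2  0.2  0.1] yaw 0.06 F [-2.6 -1.7  5.7] w 0.0485
```

View pics/w19.png

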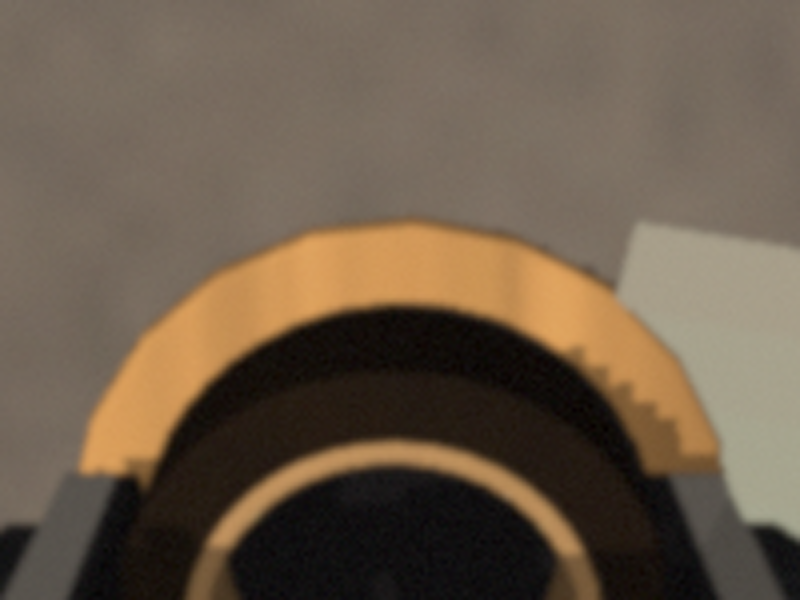

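Request:
servo_tool(deltas="0 0.4 0 0; 0 0.4 0 0; 0 0.4 0 0; 0 0.4 0 0", jaw=-0.6)

```text
time_s: 19.05
position: [0.3926, 0.3658, 0.007]
tcp_rot: [2.259, 2.176, 0.011]
ft_force: [0.4, -0.1, -0.4]
grip_width: 0.0682
```

Request:
servo_tool(deltas="0 0 -20 0; 0 0 -50 0; 0 0 -90 0; 0 0 -130 0; 0 0 -160 0; 0 0 -160 0; 0 0 -160 0; 0 0 -160 0")

```text
time_s: 19.85
position: [0.3908, 0.3653, 0.1658]
tcp_rot: [2.259, 2.177, 0.008]
ft_force: [-0.8, 0.5, 0.2]
grip_width: 0.0681
```

```bash
python3 - <<'E'
from meas import *
st=sensors.read_state();go(.526,.264,.17,-3)
iw=optics.snapshot('wrist')[:,:,::-1].copy();Kw,Tw=cam('wrist',st);np.savez('w20.npz',K=Kw,T=Tw)
cv2.imwrite('pics/w20.png',iw);rect(iw,Kw,Tw,(.342,.442),(.315,.415),.013,6,'pics/w20r.png')
E
```

```text
t 19.85 pos [0.3908 0.3653 0.1658] hd -2.14 tilt [ 6.8e-03  6.0e-04 -1.0e+00] -> deltas [-96.2 138.9  -3.3] yaw 0.86 F [-0.8  0.5  0.2] w 0.0681
```

View pics/w20.png

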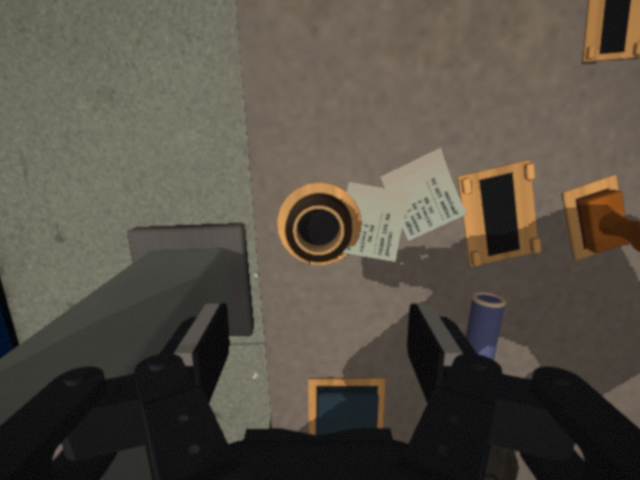

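View pics/w20r.png

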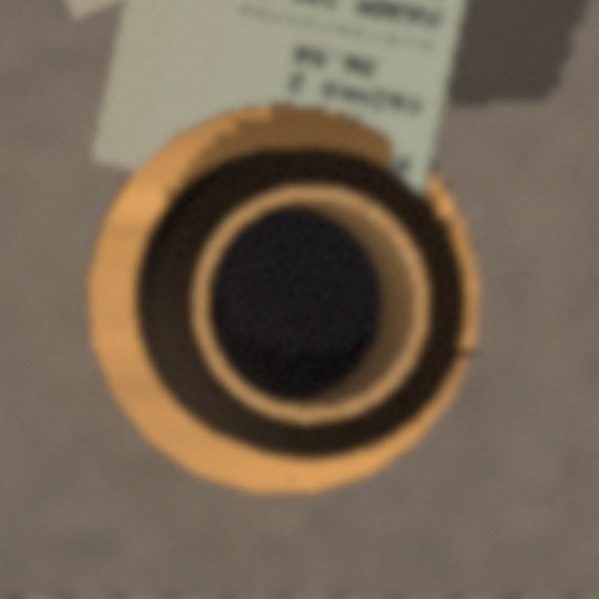

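Request:
servo_tool(deltas="-96 139 0 0; -96 139 0 0; -96 139 0 0; -96 139 0 0; -96 139 0 0; -96 139 0 0; -96 139 0 0")

```text
time_s: 20.6
position: [0.5252, 0.2649, 0.1662]
tcp_rot: [2.259, 2.178, 0.007]
ft_force: [0.0, 0.2, -0.6]
grip_width: 0.068
```

```bash
python3 - <<'E'
from meas import *
st=sensors.read_state();go(.526,.264,.17,-3)
iw=optics.snapshot('wrist')[:,:,::-1].copy();Kw,Tw=cam('wrist',st);np.savez('w21.npz',K=Kw,T=Tw)
cv2.imwrite('pics/w21.png',iw)
rect(iw,Kw,Tw,(.48,.57),(.21,.32),.013,7,'pics/w21r.png')
it=optics.snapshot('top')[:,:,::-1].copy();crop(it,300,250,160,110,5,'pics/t21.png')
E
```

```text
t 20.6 pos [0.5252 0.2649 0.1662] hd -2.09 tilt [ 5.8e-03  4.0e-04 -1.0e+00] -> deltas [-0.9  0.9 -3.7] yaw 0.91 F [ 0.   0.2 -0.6] w 0.068
```

View pics/w21.png

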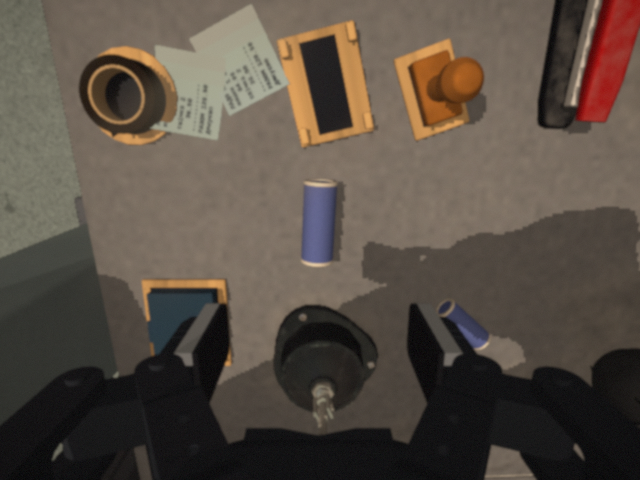

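View pics/w21r.png

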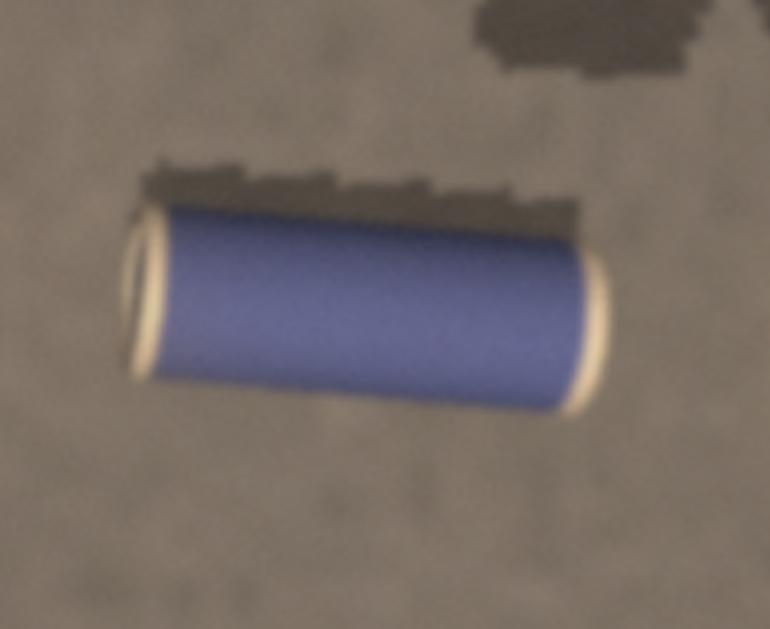

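View pics/t21.png

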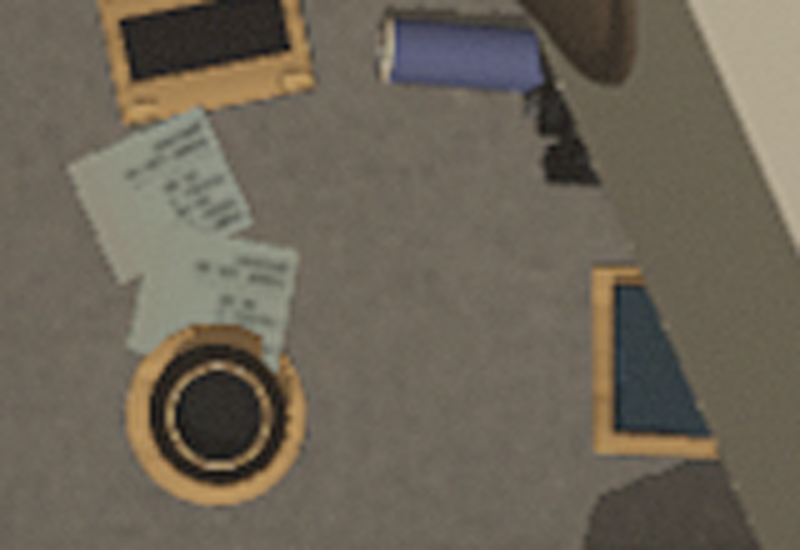

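```bash
python3 - <<'E'
from meas import *
d=np.load('w21.npz');i=cv2.imread('pics/w21.png');K,T=d['K'],d['T']
def draw(i,K,T,c,hd,x0,y0,w,h,s,name):
    o=cv2.resize(i[y0:y0+h,x0:x0+w],None,fx=s,fy=s,interpolation=cv2.INTER_CUBIC)
    a=np.array([np.cos(np.radians(hd)),np.sin(np.radians(hd)),0]);b=np.array([-a[1],a[0],0])
    for e in(-.032,.032):
        pts=[proj(K,T,np.r_[c,.013]+a*e+.013*(np.cos(t)*b+np.sin(t)*np.array([0,0,1]))) for t in np.linspace(0,2*np.pi,60)]
        pts=((np.array(pts)-[x0,y0]+.5)*s).astype(np.int32)
        cv2.polylines(o,[pts],True,(0,255,0),1)
    cv2.imwrite(name,o)
draw(i,K,T,np.array([.526,.267]),85.6,260,160,120,120,5,'pics/d21.png')
it=cv2.imread('pics/top0.png');Kt,Tt=cam('top')
draw(it,Kt,Tt,np.array([.526,.267]),85.6,350,220,90,80,6,'pics/d0.png')
E
```

```text
(no output)
```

View pics/d21.png

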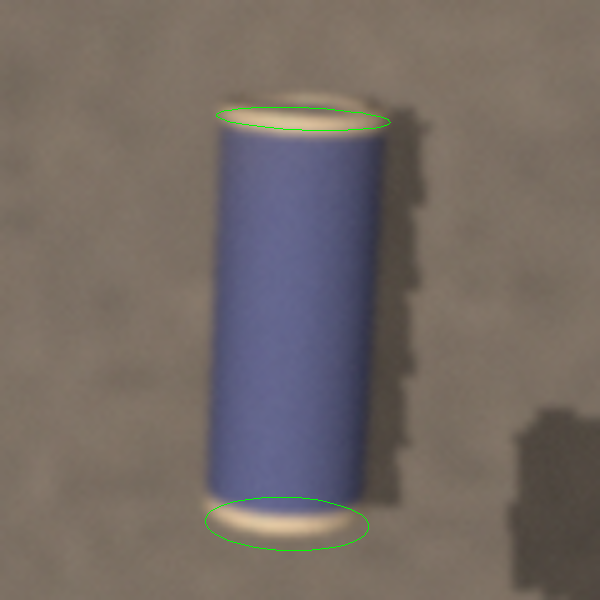

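View pics/d0.png

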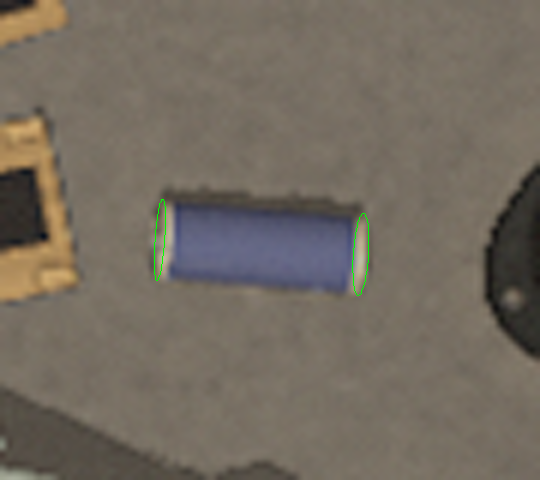

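```bash
python3 - <<'E'
from meas import *
go(.5256,.268,.003,-4.4)
E
```

```text
t 20.7 pos [0.5253 0.265  0.1666] hd -2.06 tilt [ 6.6e-03  6.0e-04 -1.0e+00] -> deltas [  2.9  -0.9 163.6] yaw 2.34 F [0.3 0.1 0.5] w 0.0683
```

Request:
servo_tool(deltas="2.9 -0.9 45 2.3; 2.9 -0.9 90 2.3; 2.9 -0.9 125 2.3; 2.9 -0.9 145 2.3; 2.9 -0.9 158 2.3; 2.9 -0.9 164 2.3; 2.9 -0.9 164 2.3; 2.9 -0.9 164 2.3", jaw=-0.15)

```text
time_s: 21.5
position: [0.5261, 0.2684, 0.0038]
tcp_rot: [2.301, 2.132, 0.01]
ft_force: [0.6, -0.9, 0.3]
grip_width: 0.0492
```

```bash
python3 - <<'E'
from meas import *
st=sensors.read_state();go(.5256,.268,.003,-4.4)
iw=optics.snapshot('wrist')[:,:,::-1].copy();Kw,Tw=cam('wrist',st);np.savez('w22.npz',K=Kw,T=Tw)
cv2.imwrite('pics/w22.png',iw)
E
```

```text
t 21.5 pos [0.5261 0.2684 0.0038] hd -4.35 tilt [ 0.008   0.0011 -1.    ] -> deltas [-0.4 -0.4  0.8] yaw 0.05 F [ 0.6 -0.9  0.3] w 0.0492
```

View pics/w22.png

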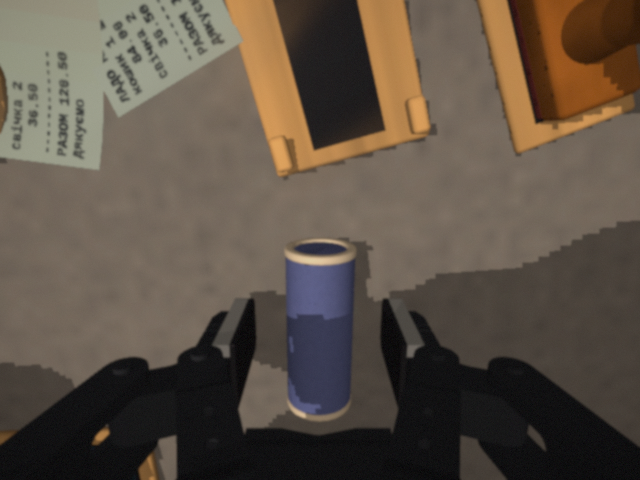

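Request:
servo_tool(deltas="0 0 0 0; 0 0 0 0; 0 0 0 0; 0 0 0 0; 0 0 0 0; 0 0 0 0", jaw=1)

```text
time_s: 22.15
position: [0.5267, 0.2685, 0.005]
tcp_rot: [2.3, 2.132, 0.013]
ft_force: [-2.6, -1.5, 9.9]
grip_width: 0.0232
```

Request:
servo_tool(deltas="0 0 -5 0; 0 0 -20 0; 0 0 -50 0; 0 0 -70 0; 0 0 -70 0; 0 0 -70 0")

```text
time_s: 22.75
position: [0.5261, 0.2685, 0.0757]
tcp_rot: [2.3, 2.131, 0.014]
ft_force: [0.1, -0.5, -2.1]
grip_width: 0.0229
```

```bash
python3 - <<'E'
from meas import *
st=sensors.read_state();go(.5355,.3677,.07,11)
iw=optics.snapshot('wrist')[:,:,::-1].copy();Kw,Tw=cam('wrist',st);np.savez('w23.npz',K=Kw,T=Tw)
cv2.imwrite('pics/w23.png',iw)
wood=lambda o:(o[...,2].astype(int)-o[...,0]>45)
p=blob(iw,Kw,Tw,(.5355,.3677),.043,.004,wood);print(p[:3])
E
```

```text
t 22.75 pos [0.5261 0.2685 0.0757] hd -4.36 tilt [ 0.0107  0.002  -0.9999] -> deltas [99.7  1.8  6. ] yaw -15.36 F [ 0.1 -0.5 -2.1] w 0.0229
(array([0.53550317, 0.3672356 ]), [56.4351921081543, 75.7719955444336], np.float32(100.86853))
```

View pics/w23.png

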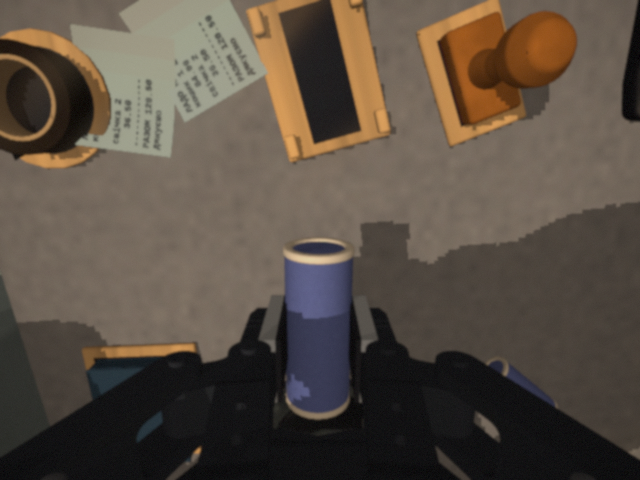

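Request:
servo_tool(deltas="99.5 1.5 0 -15.3; 99.5 1.5 0 -15.3; 99.5 1.5 0 -15.3; 99.5 1.5 0 -15.3; 99.5 1.5 0 -15.3; 99.5 1.5 0 -15.3")

```text
time_s: 23.4
position: [0.5348, 0.3664, 0.0748]
tcp_rot: [1.997, 2.417, 0.01]
ft_force: [0.2, 0.5, -1.4]
grip_width: 0.023
```

```bash
python3 - <<'E'
from meas import *
st=sensors.read_state();go(.5355,.3677,.025,11)
E
```

```text
t 23.4 pos [0.5348 0.3664 0.0748] hd 10.86 tilt [ 0.0088  0.0011 -1.    ] -> deltas [ 1.2  0.5 49.8] yaw -0.14 F [ 0.2  0.5 -1.4] w 0.023
```

Request:
servo_tool(deltas="1.2 0.5 30 0; 1.2 0.5 45 0; 1.2 0.5 51 0; 1.2 0.5 51 0; 1.2 0.5 51 0")

```text
time_s: 23.9
position: [0.5359, 0.3678, 0.0246]
tcp_rot: [1.998, 2.416, 0.011]
ft_force: [-0.1, -0.2, -2.1]
grip_width: 0.0227
```

```bash
python3 - <<'E'
from meas import *
st=sensors.read_state();go(.5355,.3677,.009,11)
iw=optics.snapshot('wrist')[:,:,::-1].copy();Kw,Tw=cam('wrist',st);np.savez('w24.npz',K=Kw,T=Tw)
cv2.imwrite('pics/w24f.png',iw);crop(iw,240,170,160,120,5,'pics/w24.png')
E
```

```text
t 23.9 pos [0.5359 0.3678 0.0246] hd 10.84 tilt [ 0.0096  0.0015 -1.    ] -> deltas [ 0.  -0.6 15.6] yaw -0.16 F [-0.1 -0.2 -2.1] w 0.0227
```

View pics/w24.png

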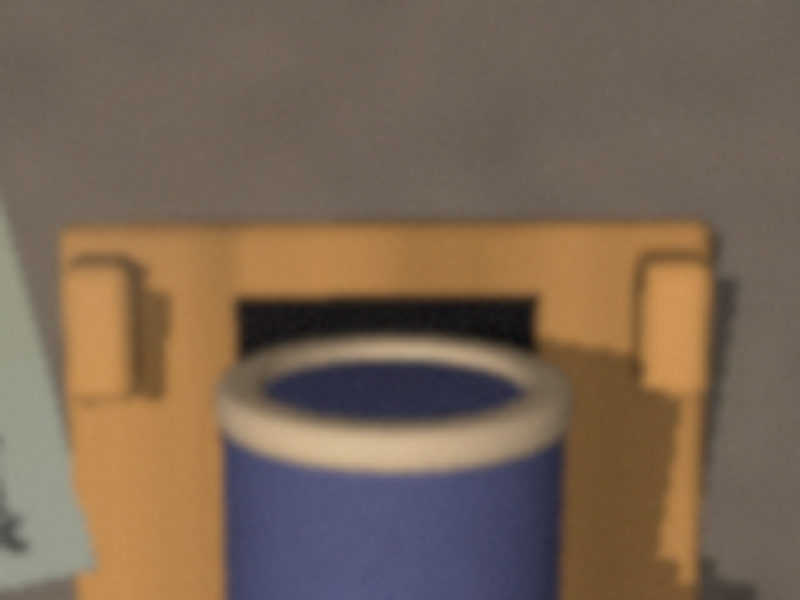

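```bash
python3 - <<'E'
from meas import *
d=np.load('w24.npz');st=sensors.read_state();M=R.from_rotvec(st['tcp_rot']).as_matrix()
f=lambda u,v,z:(M.T@(ray(d['K'],d['T'],(240+u/5-.4,170+v/5-.4),z)-st['position'])*1000).round(1)
print('sil',f(238,298,.004),f(537,298,.004),'mat',f(60,228,.004),f(710,222,.004))
print('coin',f(395,335,.0196),f(218,395,.0326),f(570,395,.0326),f(395,420,.0456))
go(.5355,.3677,.009,11)
E
```

```text
sil [ 31.4 -13.6  20.7] [31.3 11.9 20.9] mat [ 37.5 -28.5  20.5] [37.8 26.4 21.1]
coin [32.2 -0.3  5.2] [ 31.3 -12.9  -7.9] [31.2 12.2 -7.7] [ 33.5  -0.3 -20.8]
t 23.95 pos [0.536  0.3679 0.0248] hd 10.85 tilt [ 0.0099  0.0018 -0.9999] -> deltas [-0.1 -0.7 15.8] yaw -0.15 F [-0.5  0.9 -1.2] w 0.0229
```

Request:
servo_tool(deltas="-0.4 -0.6 6 -0.2; -0.4 -0.6 11 -0.2; -0.4 -0.6 14 -0.2; -0.4 -0.6 16 -0.2; -0.4 -0.6 16 -0.2; -0.4 -0.6 16 -0.2")

```text
time_s: 24.55
position: [0.5355, 0.3673, 0.0091]
tcp_rot: [1.993, 2.42, 0.012]
ft_force: [-2.4, -2.5, 5.6]
grip_width: 0.0228
```

```bash
python3 - <<'E'
from meas import *
st=sensors.read_state();go(.5355,.3677,.009,11)
iw=optics.snapshot('wrist')[:,:,::-1].copy()
crop(iw,240,170,160,120,5,'pics/w25.png')
E
```

```text
t 24.55 pos [0.5355 0.3673 0.0091] hd 11.05 tilt [ 0.0098  0.0015 -1.    ] -> deltas [0.4 0.1 0.1] yaw 0.05 F [-2.4 -2.5  5.6] w 0.0228
```

View pics/w25.png

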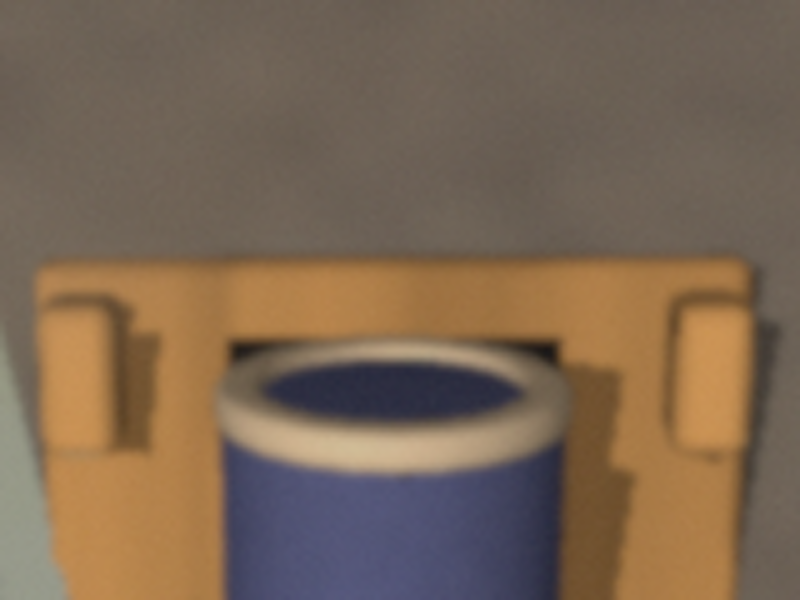

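Request:
servo_tool(deltas="0 0 0 0; 0 0 0 0; 0 0 0 0; 0 0 0 0", jaw=0.2)

```text
time_s: 25.0
position: [0.5356, 0.3674, 0.0091]
tcp_rot: [1.993, 2.42, 0.012]
ft_force: [0.5, -0.1, -0.1]
grip_width: 0.0341
```

Request:
servo_tool(deltas="0 0 0 0; 0 0 0 0; 0 0 0 0", jaw=0)

```text
time_s: 25.3
position: [0.5355, 0.3673, 0.0091]
tcp_rot: [1.993, 2.42, 0.012]
ft_force: [-0.3, 0.2, 0.4]
grip_width: 0.0432
```

Request:
servo_tool(deltas="0 0 -10 0; 0 0 -40 0; 0 0 -90 0; 0 0 -140 0; 0 0 -190 0; 0 0 -220 0; 0 0 -220 0; 0 0 -220 0")

```text
time_s: 26.1
position: [0.5334, 0.367, 0.2299]
tcp_rot: [1.993, 2.42, 0.014]
ft_force: [-0.2, -0.4, -0.1]
grip_width: 0.043
```

```bash
python3 - <<'E'
from meas import *
st=sensors.read_state();go(.30,.32,.30,80)
iw=optics.snapshot('wrist')[:,:,::-1].copy();Kw,Tw=cam('wrist',st);np.savez('w26.npz',K=Kw,T=Tw)
cv2.imwrite('pics/w26.png',iw)
E
```

```text
t 26.1 pos [0.5334 0.367  0.2299] hd 11.05 tilt [ 0.0109  0.0022 -0.9999] -> deltas [  -1.4 -237.3  -72.8] yaw -68.95 F [-0.2 -0.4 -0.1] w 0.043
```

View pics/w26.png

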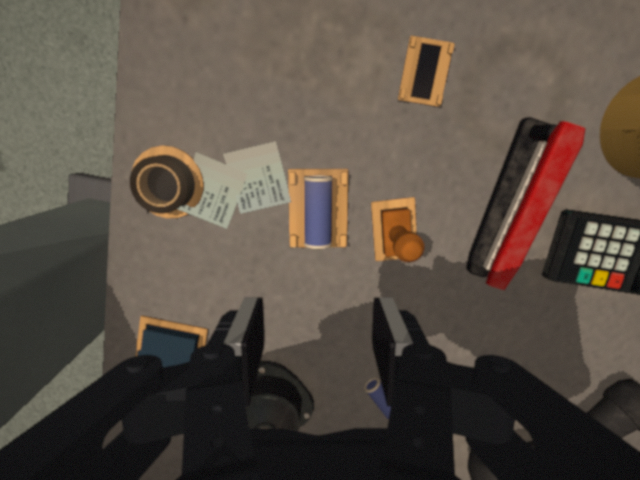

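Request:
servo_tool(deltas="-50 -40 -90 -68; -50 -40 -90 -68; -50 -40 -90 -68; -50 -40 -90 -68; -50 -40 -90 -68; -50 -40 -90 -68; -50 -40 -90 -68; -50 -40 -90 -68")

```text
time_s: 26.95
position: [0.5023, 0.3099, 0.3166]
tcp_rot: [0.29, 3.121, 0.001]
ft_force: [-0.2, -0.2, -0.0]
grip_width: 0.0425
```

Request:
servo_tool(deltas="0 0 0 -10; 0 0 0 -10; 0 0 0 -10; 0 0 0 -10")

```text
time_s: 27.35
position: [0.5022, 0.3098, 0.3157]
tcp_rot: [0.019, 3.136, -0.001]
ft_force: [-0.1, 0.2, 0.9]
grip_width: 0.0431
```

```bash
python3 - <<'E'
from meas import *
st=sensors.read_state();go(.48,.32,.32,90);print(st['joint_velocities'].round(3))
iw=optics.snapshot('wrist')[:,:,::-1].copy();Kw,Tw=cam('wrist',st);np.savez('w27.npz',K=Kw,T=Tw)
cv2.imwrite('pics/w27.png',iw)
rect(iw,Kw,Tw,(.34,.67),(.12,.43),.010,2,'pics/w27r.png')
s=optics.snapshot('side')[:,:,::-1].copy();crop(s,190,230,260,190,3,'pics/s27.png')
t=optics.snapshot('top')[:,:,::-1].copy();cv2.imwrite('pics/t27.png',t)
E
```

```text
t 27.35 pos [0.5022 0.3098 0.3157] hd 89.32 tilt [ 5.4e-03 -4.0e-04 -1.0e+00] -> deltas [22.3  9.9 -4.4] yaw -0.68 F [-0.1  0.2  0.9] w 0.0431
[-0.001 -0.003 -0.004 -0.001  0.001  0.001]
```

View pics/w27r.png

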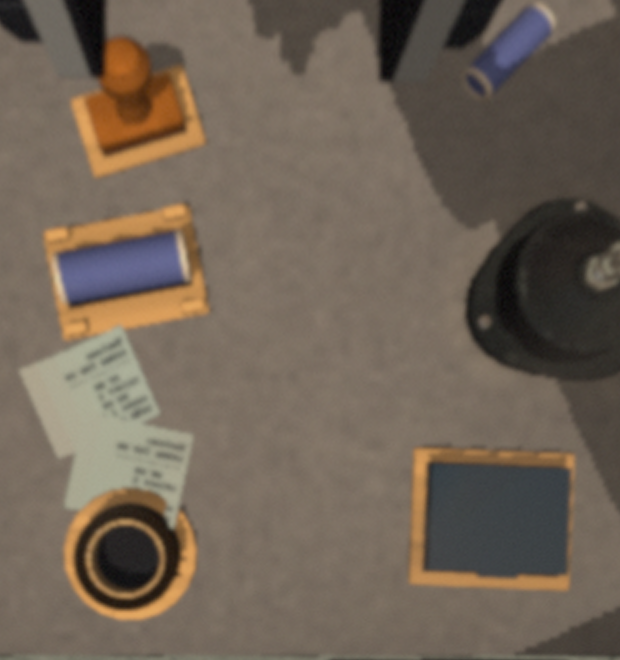

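View pics/s27.png

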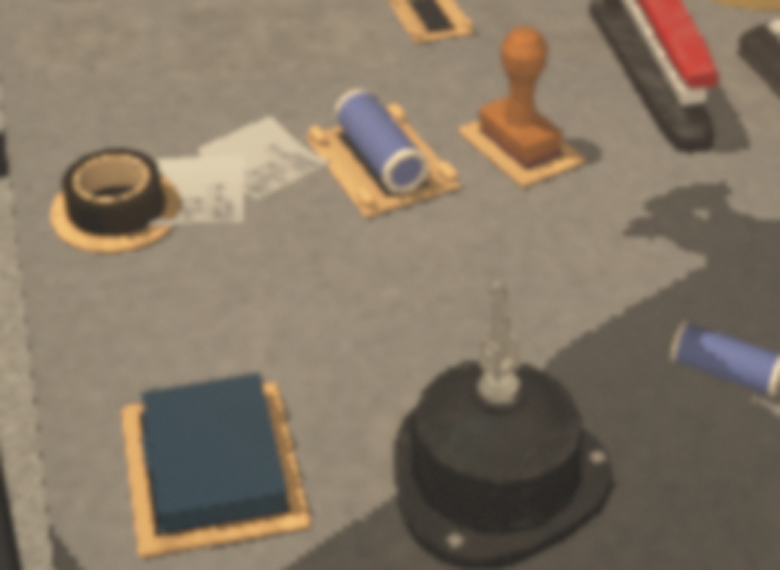

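View pics/t27.png

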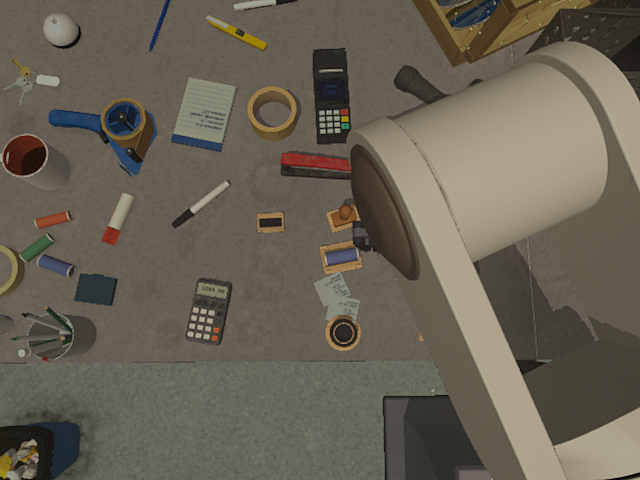

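```bash
python3 - <<'E'
from meas import *
d=np.load('w27.npz');i=cv2.imread('pics/w27.png');K,T=d['K'],d['T']
wood=lambda o:(o[...,2].astype(int)-o[...,0]>45)
M={}
for n,c,h in [('stamp',(.612,.3615),.038),('coin',(.5355,.3677),.047),('tape',(.392,.3655),.042),('ink',(.41,.1823),.05)]:
    p=blob(i,K,T,c,h,.004,wood); M[n]=p; print(n,p[0].round(4),np.round(p[1],1),round(float(p[2]),1))
s=4;ov=cv2.resize(i,None,fx=s,fy=s,interpolation=cv2.INTER_CUBIC)
def poly(P): cv2.polylines(ov,[np.int32([(proj(K,T,p)+.5)*s for p in P])],True,(0,255,0),1)
def box(c,hd,wx,wy,z):
    a=np.array([np.cos(np.radians(hd)),np.sin(np.radians(hd)),0]);b=np.array([-a[1],a[0],0])
    poly([np.r_[c,z]+a*sa*wy/2+b*sb*wx/2 for sa,sb in((1,1),(1,-1),(-1,-1),(-1,1))])
box([.6120,.3615],107.3,.026,.044,.020); box([.6120,.3615],107.3,.026,.044,.004)
box([.5355,.3675],101,.026,.064,.017); box([.4102,.1822],87.7,.056,.069,.017)
t=np.linspace(0,2*np.pi,60); poly([np.array([.3924+.0265*np.cos(q),.3653+.0265*np.sin(q),.023]) for q in t])
def C(u,v,n): cv2.imwrite(n,ov[v*s:(v+75)*s,u*s:(u+75)*s])
tiles=[]
for c in [(.615,.3615,.01),(.5355,.3675,.01),(.3924,.3653,.01),(.4102,.1822,.01)]:
    u,v=proj(K,T,np.array(c)).astype(int); tiles.append(ov[(v-45)*s:(v+45)*s,(u-48)*s:(u+48)*s][:360,:384])
tiles=[cv2.copyMakeBorder(t,0,290 if 0 else 360-t.shape[0],0,384-t.shape[1],0) for t in tiles]
o=np.vstack([np.hstack(tiles[:2]),np.hstack(tiles[2:])]);cv2.imwrite('pics/ov.png',cv2.resize(o,(768,600) if 0 else None,fx=.83,fy=.83))
E
```

```text
stamp [0.6209 0.3644] [62.  63.8] 17.3
coin [0.5354 0.3678] [59.2 77.5] 100.9
tape [0.3916 0.3661] [66.9 69. ] 58.7
ink [0.4101 0.1824] [71.  83.2] 87.7
```

View pics/ov.png

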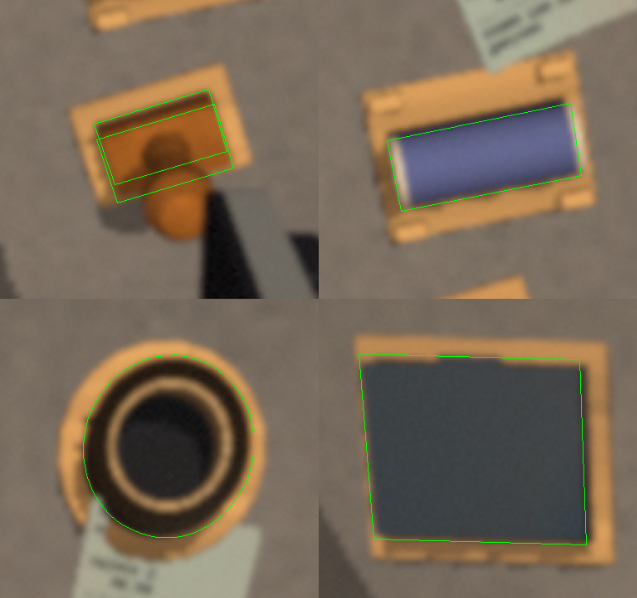

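```bash
python3 -c "
from station import job,sensors
print(sensors.read_state()['time_s']); print(job.close_job())"
```

```text
27.5
the job is handed in; nothing more can be done
None
```

I put all four things back in the order you listed (stamp, ink pad, tape roll, coin roll) and handed the job in at 27.5 s. The arm was up and clear of everything.

**Last checks:** the wrist view with the ideal outlines drawn on it showed each item within about 1 mm and 1° of its silhouette. The stamp stands upright on its foot, the coin roll lies between its four ridges, and the pad and tape roll are flat. In the final views the stapler and calculator show no sign of having moved. The largest contact force in the readings I took was 16.7 N, while gripping the tape roll.

**Look-alikes:** I used the larger coin roll and the larger ridged mat, and left the smaller ones untouched.

**Checks that disagreed or were unclear:**
- **Cameras:** the top and wrist cameras differed by about 1.5 mm in y. I went by the wrist camera because it gave the same result at two headings.
- **Ink pad:** it has a small tab that seems to count towards its 56 mm. I left the tin's body about 0.5 mm off centre so that the outline including the tab sits on the silhouette.
- **Tape mat:** a receipt corner already overlapped its edge, and I left it there. The roll looks level.
- **Final stamp-mat measurement:** the automatic one merged the stamp with the mat and could not be used, so I judged the stamp from the overlay and the earlier close-up views.

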